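Pack one tier of kiln ware

TASK

Pack a tier on the white kiln shelf: stand the two equal tall round props on the two round marks, one on each (either way round), with the squat bear head standing on the shelf midway between them; then lay the long narrow bat flat across both props, centred on them, and stand the taller rabbit upright on the middle of the bat. Keep both clay figures upright throughout, and leave the short square prop and the white bowl where they are.

Things in the scene. Friction and masses are not known exactly. Their poses are not given: they have to be found in the camera images.
- prop_a: one of two equal loose kiln props: plain upright cream cylinder, 38 mm diameter, 60 mm tall, a dark hole drawn in its flat top. Starts standing on the plywood board. Origin: centre of its underside, z up. 0.12 kg, varies
- prop_b: the other tall prop, identical to prop_a (38 mm diameter, 60 mm tall) and interchangeable with it. Origin: centre of its underside, z up
- bear: squat loose brown clay bear head with two small round ears: round body 44 mm diameter from 8 to 27 mm above its underside (36 mm wide at the foot), narrowing above, 45 mm tall in all. Grip the round body at any yaw, best along its y axis (the ears lie at +-y; the muzzle faces its -x, up to 8 mm proud of the body). Origin: centre of its underside, z up. Starts standing on the plywood board. 0.09 kg, varies
- rabbit: taller slim loose brown clay rabbit: straight round body 40 mm diameter from 4 to 34 mm above its underside, then a head and two long upright ears leaning a little back (to its +x), 83 mm tall in all. Grip the round body at any yaw, best along its y axis. Origin: centre of its underside, z up. Starts standing on the plywood board. 0.10 kg, varies
- bat: long narrow loose kiln bat, a tan flat slab 60 mm wide (its x axis), 190 mm long (its y axis), 12 mm thick. Starts lying flat on the plywood board along the edge farthest from the robot; grip it across its 60 mm width. Origin: centre of its underside, z up. 0.27 kg, varies
- mark_a: round bare mark (flat, brown rim, 52 mm diameter) on the top face of the kiln shelf: place for one tall prop. Origin: its centre on the shelf's top face. The two marks are 106 to 122 mm apart
- mark_b: the other round mark on the kiln shelf, 52 mm diameter, like mark_a. Origin: its centre on the shelf's top face
- kiln_shelf: fixed white kiln shelf, 200 mm (x) by 250 mm (y), 20 mm thick, lying on the table to the left or to the right. Origin: centre of its underside (its top face is 20 mm higher)
- short_prop: bystander: loose short square kiln prop, a cream block 36 by 36 mm and only 35 mm tall, without a hole, standing among the things on the plywood board; it must stay there. The fixed plywood board is 250 by 280 mm and 12 mm thick; all loose things stand on its top face, their centres at least about 73 mm apart. Origin: centre of its underside
- bowl: bystander: white porcelain bowl, 104 mm across the rim, 45 mm tall, standing on the table at the outer side of one board (a stack of flat white dishes stands at the outer side of the other); it must stay there. Origin: centre of its underside

How it is judged:
By the outcome, as a careful person would: the job done as asked, in the order asked, and still so for the second after the job is handed in, with the robot touching nothing.
It also fails if it takes over 120 s, if anything falls off the work surface, if the arm or the gripper's body presses on something with over 40 N, if the wrist force passes 120 N, or if a joint passes its speed limit or range.

ROBOT

A 6-joint arm with a two-finger parallel gripper is mounted at the origin on the work surface. World frame = base frame: x ahead of the robot, y to its left, z up, the work surface at z = 0. Lengths are in m, angles in rad, forces in N, time in s.
With the tool pointing down it reaches from about 0.375 to 0.9 m from the base axis. Payload 3.1 kg.
Tool frame: the origin (TCP) lies midway between the tips of the shut fingers; the grasp point (between the pads) lies 19 mm behind it (manip.grasp_offset is the distance from the TCP to the grasp point, in m); z points along the fingers, y is the line along which they close (so a half turn about z gives the same grasp; the last joint's range is limited). The gripper opens to 85 mm and grips with 20 to 120 N. Pads are 22 mm wide; open, the fingers measure 114 mm over their backs; the gripper's body (76 mm by 85 mm) begins 54 mm behind the grasp point. The pads swing forward as they close: fully open they stand 13 mm farther back than shut.
Start: joints at [-1.367, 0.527, 1.433, -0, 1.181, -0.178], TCP at [0.233, -0.58, 0.231] pointing down, gripper open.
Joint ranges: [-3.08, 3.08], [-0.75, 2.2], [0.22, 2.44], [-1.43, 4.57], [0, 2.65], [-2.85, 2.85]. Speed limits (rad/s): [2.79, 2.79, 3.14, 3.14, 3.14, 3.14].

INTERFACE

Orientations are given as a unit quaternion [x, y, z, w].
In Python, from station import sensors, cams, order, manip gives the robot as it stands.
- The arm moves only by the tool move_arm, never from a script. Its argument "targets" is a list of rows, each an object of numbers: "dx", "dy", "dz": the shift along the world's x, y, z normalised to -1 to 1, where 1 is 25 mm; "rx", "ry", "rz": the turn, a rotation vector about the world's x, y, z normalised to -1 to 1, where 1 is 30 degrees. A call has exactly 10 rows; each row shifts and turns the commanded pose from where the row before left it; what a row does not reach is not made up. A row lasts 1/8 s, in which the tool goes at most 62.5 mm and 10.7 degrees, less where a joint would pass 70% of its speed; a pose out of reach is approached as far as the arm can. A call with a number of a shift or a turn outside -1 to 1 is refused whole. A call with a gripper value outside its range is refused whole. "claw" is the opening in per cent of the stroke, from 0 (shut) to 100 (fully open), set as the call begins (left out, the last holds). The fingers move at their own pace and stop on an object; "newtons" is the grip in N (left out, the last holds). Time passes only in rows, so rows that do not move let the fingers close, or fill a call up. It gives the time, the measured TCP pose, the force, the opening and the grip force at its end, in the units of the state.
- sensors.sense(): the state, without advancing time (a new reading comes with each control period).
- cams.snapshot(name): name is "scene" or "side" or "wrist"; returns the picture (480x640x3 uint8, red, green, blue); there is no depth.
- cams.camera_model(name): a dict with "fx", "fy", "cx", "cy" (pixels), "distortion" ([k1, k2, p1, p2, k3] as OpenCV has them; the pictures are not rectified), "extrinsics" (4x4, takes a point from world to camera coordinates). Camera axes: x right, y down, z forward; pixel columns grow to the right and rows downward; lengths in m; the calibration is good to about 2 mm. A picture is of the moment at which its call begins: read the wrist's pose just before it. camera_model takes no time and is no camera call; for the wrist camera it gives the pose at the moment of the call.
- order.sign_off(): hands the job in; it is judged then, once.
The state is a dict: "t": time; "q": joint angles; "qd": joint speeds; "tau": joint torques, N m; "tcp_pos": TCP position; "tool_rot": TCP orientation; "force": force on the tool from outside, world axes, zero at the start; "ft_torque": the same for the moment, N m; "finger_gap": opening from 0.0 (shut) to 1.0 (fully open); "gripper_force": force on a finger pad.
Only numpy, scipy, OpenCV 4.12 (cv2) and the standard library are available. Lean on these libraries where they do the work, as an engineer would, in place of code of your own. Each camera call takes 0.05 s, during which the arm holds its last target. There are 200 camera calls.

## Working session

There is one attempt and no reset: what is moved stays moved. The work goes in short steps, Python scripts to look and compute and a tool call to move; the robot and the scene stay as the last step left them, time stands still between calls to the robot, and variables do not carry over. Pictures are saved under pics/ and viewed, at most 14 in all, crops included, and the job is handed in when it is done.

Besides the shell and the picture viewer there is one more tool, called after "Emit:" as name(argument=value, ...) on one line, values as JSON. move_arm: Moves the arm, as the interface text tells. Scaled input: -1 to 1 covers 25 mm each way for a shift and 30 degrees each way for a turn. Its arguments: {"type":"object","properties":{"targets":{"type":"array"},"claw":{"type":"number"},"newtons":{"type":"number"}},"required":["targets"]}

```bash
ls; mkdir -p pics
python3 - <<'E'
from station import sensors,cams,order,manip
import cv2,numpy as np
for n in("scene","side"):
    cv2.imwrite(f"pics/{n}0.png",cams.snapshot(n)[:,:,::-1])
    m=cams.camera_model(n);print(n,m)
print(sensors.sense(),manip.grasp_offset)
E
```

```text
pics
scene {'fx': 603.3867870089648, 'fy': 603.3867870089648, 'cx': 322.25626004456956, 'cy': 233.43370948539726, 'distortion': array([-0.10847563,  0.        ,  0.        ,  0.        ,  0.        ]), 'extrinsics': array([[ 0.26061678,  0.96543309, -0.00422466, -0.13566509],
       [ 0.61452062, -0.16926042, -0.77052924, -0.32025008],
       [-0.74460949,  0.19821671, -0.63739065,  1.63026192],
       [ 0.        ,  0.        ,  0.        ,  1.        ]])}
side {'fx': 522.4785298077862, 'fy': 522.4785298077862, 'cx': 315.4048576598491, 'cy': 246.91015435636916, 'distortion': array([-0.08588096,  0.        ,  0.        ,  0.        ,  0.        ]), 'extrinsics': array([[ 0.96892772, -0.24712137,  0.01049336, -0.51729982],
       [-0.1493325 , -0.61827728, -0.77164306,  0.10092144],
       [ 0.19717729,  0.74609935, -0.63596924,  1.17793399],
       [ 0.        ,  0.        ,  0.        ,  1.        ]])}
{'t': 0.1, 'q': array([-1.36751992e+00,  5.28409423e-01,  1.43377801e+00,  2.92852196e-05,
        1.18140937e+00, -1.78486242e-01]), 'qd': array([-1.77525861e-04, -2.92082767e-03, -4.54943884e-03, -1.09059603e-03,
       -2.07436398e-03,  4.25336236e-05]), 'tau': array([ 6.36653567e-05, -4.43304527e+01, -1.78586036e+01, -2.26115153e-04,
        3.91608541e-03,  1.04489251e-05]), 'tcp_pos': array([ 0.23275806, -0.57934417,  0.230408  ]), 'tool_rot': array([ 9.81837972e-01,  1.89718719e-01,  1.11941414e-06, -1.00216409e-03]), 'force': array([ 0.50801101,  0.02637897, -0.58795372]), 'ft_torque': array([ 0.0298562 , -0.00416557, -0.01172251]), 'gripper_force': 0.0, 'finger_gap': 1.0012384909060037} 0.0187
```

View pics/scene0.png

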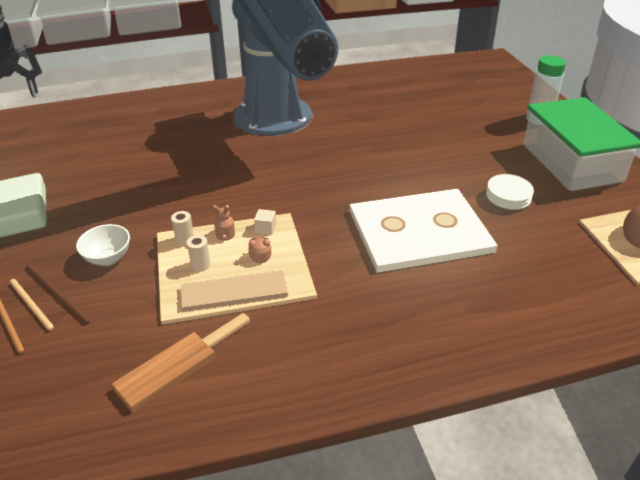

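View pics/side0.png

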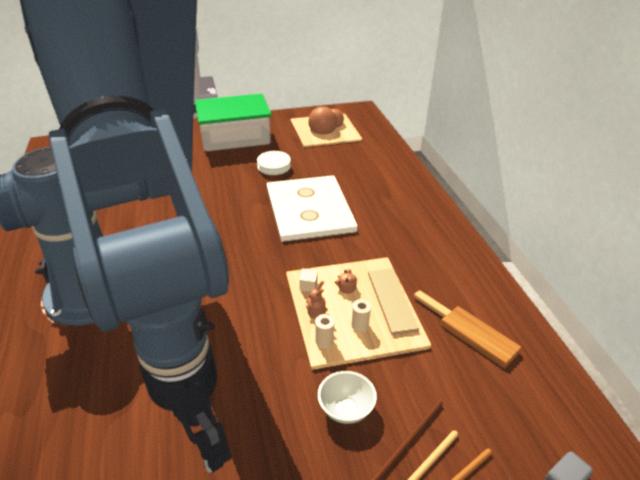

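The scene picture shows the board holding the prop tops at (181,217) and (197,241), the rabbit at (225,224), the square prop at (265,221), the bear at (260,249) and the bat centred at (234,290). The marks on the shelf are at (393,224) and (445,220).

```bash
cat > h.py <<'E'
from station import sensors,cams,order,manip
import cv2,numpy as np
def ray(m,px,z):
    K=np.array([[m["fx"],0,m["cx"]],[0,m["fy"],m["cy"]],[0,0,1]])
    p=np.asarray(px,float).reshape(-1,1,2)
    n=cv2.undistortPoints(p,K,np.asarray(m["distortion"],float)).reshape(-1,2)
    E=np.asarray(m["extrinsics"]);R,t=E[:3,:3],E[:3,3]
    d=np.c_[n,np.ones(len(n))]@R;c=-R.T@t
    return c+d*((z-c[2])/d[:,2])[:,None]
def snap(n,f=None):
    m=cams.camera_model(n);im=cams.snapshot(n)[:,:,::-1].copy()
    if f: cv2.imwrite(f"pics/{f}.png",im)
    return m,im
E
python3 - <<'E'
from h import *
np.set_printoptions(precision=4,suppress=True)
m=cams.camera_model("scene")
for n,p,z in[("propA",(181,217),.072),("propB",(197,241),.072),("rabbit",(225,229),.03),("short",(265,216),.047),("bear",(260,253),.03),("bat",(234,290),.024),("m1",(393,224),.02),("m2",(445,220),.02),("bowl",(104,243),.045)]: print(n,ray(m,p,z)[0])
print(ray(m,[(157,228),(293,216),(315,290),(162,312)],.012))
print(ray(m,[(350,207),(459,192),(494,233),(375,260)],.02))
m=cams.camera_model("wrist");E=np.asarray(m["extrinsics"]);print(m["fx"],m["cx"],m["cy"],-E[:3,:3].T@E[:3,3],E[:3,:3])
E
```

```text
propA [ 0.4835 -0.2751  0.072 ]
propB [ 0.5648 -0.2523  0.072 ]
rabbit [ 0.4909 -0.194   0.03  ]
short [ 0.4924 -0.1114  0.047 ]
bear [ 0.5812 -0.1394  0.03  ]
bat [ 0.6612 -0.2024  0.024 ]
m1 [0.5537 0.1411 0.02  ]
m2 [0.5698 0.2499 0.02  ]
bowl [ 0.4894 -0.4294  0.045 ]
[[ 0.4272 -0.3292  0.012 ]
 [ 0.4633 -0.0482  0.012 ]
 [ 0.6878 -0.0588  0.012 ]
 [ 0.6704 -0.3341  0.012 ]]
[[0.4752 0.0732 0.02  ]
 [0.4863 0.3209 0.02  ]
 [0.6354 0.3289 0.02  ]
 [0.6479 0.0699 0.02  ]]
426.2936038992671 323.9190183997585 236.7815045446392 [ 0.2965 -0.5539  0.3724] [[ 0.3731 -0.9278 -0.0009]
 [-0.8932 -0.3595  0.27  ]
 [-0.2508 -0.0999 -0.9629]]
```

Emit:
move_arm(targets=[{"dx": 0.8,"dy": 0.9,"dz": 0.2,"rz": -0.243},{"dx": 0.8,"dy": 0.9,"dz": 0.2,"rz": -0.243},{"dx": 0.8,"dy": 0.9,"dz": 0.2,"rz": -0.243},{"dx": 0.8,"dy": 0.9,"dz": 0.2},{"dx": 0.8,"dy": 0.9,"dz": 0.2},{"dx": 0.8,"dy": 0.9,"dz": 0.2},{"dx": 0.8,"dy": 0.9,"dz": 0.2},{"dx": 0.8,"dy": 0.9,"dz": 0.2},{"dx": 0.8,"dy": 0.9,"dz": 0.2},{"dx": 0.8,"dy": 0.9,"dz": 0.2}])

```text
schema error: expected keys dx, dy, dz, rx, ry, rz
```

Emit:
move_arm(targets=[{"dx": 0.8,"dy": 0.8,"dz": 0.2},{"dx": 0.8,"dy": 0.8,"dz": 0.2},{"dx": 0.8,"dy": 0.8},{"dx": 0.8,"dy": 0.8},{"dx": 0.8,"dy": 0.8},{"dx": 0.8,"dy": 0.8},{"dx": 0.8,"dy": 0.8},{"dx": 0.4,"dy": 0.6},{},{}])

```text
schema error: expected keys dx, dy, dz, rx, ry, rz
```

Run:
```python
from h import *
snap("wrist","w1"); s=sensors.sense();print(s["tcp_pos"],s["tool_rot"],s["force"])
```

```text
[ 0.23277142 -0.57946122  0.23055624] [ 9.81834231e-01  1.89738933e-01 -1.60153106e-05 -8.25058804e-04] [ 0.86288639 -1.02083055  0.16916184]
```

View pics/w1.png

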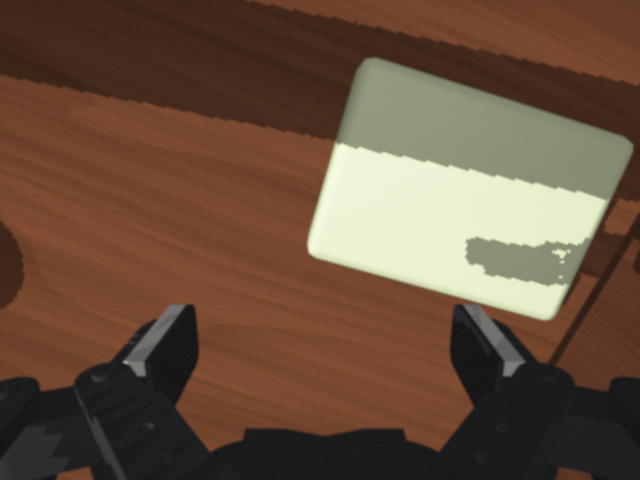

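The view shows the green block, with the fingers at the bottom of the frame. The move was refused because each row needs all six keys, so I'm resending it.

Emit:
move_arm(targets=[{"dx": 0.8,"dy": 0.9,"dz": 0.2,"rx": 0,"ry": 0,"rz": -0.243},{"dx": 0.8,"dy": 0.9,"dz": 0.2,"rx": 0,"ry": 0,"rz": -0.243},{"dx": 0.8,"dy": 0.9,"dz": 0.2,"rx": 0,"ry": 0,"rz": -0.243},{"dx": 0.8,"dy": 0.9,"dz": 0.2,"rx": 0,"ry": 0,"rz": 0},{"dx": 0.8,"dy": 0.9,"dz": 0.2,"rx": 0,"ry": 0,"rz": 0},{"dx": 0.8,"dy": 0.9,"dz": 0.2,"rx": 0,"ry": 0,"rz": 0},{"dx": 0.8,"dy": 0.9,"dz": 0.2,"rx": 0,"ry": 0,"rz": 0},{"dx": 0.8,"dy": 0.9,"dz": 0.2,"rx": 0,"ry": 0,"rz": 0},{"dx": 0.8,"dy": 0.9,"dz": 0.2,"rx": 0,"ry": 0,"rz": 0},{"dx": 0.8,"dy": 0.9,"dz": 0.2,"rx": 0,"ry": 0,"rz": 0}])

```text
t: 1.4
tcp_pos: [0.4333, -0.354, 0.2812]
tool_rot: [1.0, 0.0, -0.0, -0.0]
force: [0.1, 0.2, 0.1]
finger_gap: 0.998
gripper_force: 0.0
```

Emit:
move_arm(targets=[{"dx": 0.8,"dy": 0.8,"dz": 0.2,"rx": 0,"ry": 0,"rz": 0},{"dx": 0.8,"dy": 0.8,"dz": 0.2,"rx": 0,"ry": 0,"rz": 0},{"dx": 0.8,"dy": 0.8,"dz": 0,"rx": 0,"ry": 0,"rz": 0},{"dx": 0.8,"dy": 0.8,"dz": 0,"rx": 0,"ry": 0,"rz": 0},{"dx": 0.8,"dy": 0.8,"dz": 0,"rx": 0,"ry": 0,"rz": 0},{"dx": 0.8,"dy": 0.8,"dz": 0,"rx": 0,"ry": 0,"rz": 0},{"dx": 0.8,"dy": 0.8,"dz": 0,"rx": 0,"ry": 0,"rz": 0},{"dx": 0.4,"dy": 0.6,"dz": 0,"rx": 0,"ry": 0,"rz": 0},{"dx": 0,"dy": 0,"dz": 0,"rx": 0,"ry": 0,"rz": 0},{"dx": 0,"dy": 0,"dz": 0,"rx": 0,"ry": 0,"rz": 0}])

```text
t: 2.65
tcp_pos: [0.5823, -0.2004, 0.2912]
tool_rot: [1.0, -0.0, -0.0, 0.0]
force: [0.0, 0.4, -0.3]
finger_gap: 1.0
gripper_force: 0.0
```

Run:
```python
from h import *
m,im=snap("wrist","w2"); s=sensors.sense();print(s["tcp_pos"],s["tool_rot"],s["force"])
import pickle;pickle.dump(m,open("w2.pkl","wb"))
```

```text
[ 0.58224818 -0.20069594  0.29125452] [ 9.99999871e-01 -3.93100875e-04 -2.88844788e-04  1.39449257e-04] [-0.3701806  -0.58175612  0.09033731]
```

View pics/w2.png

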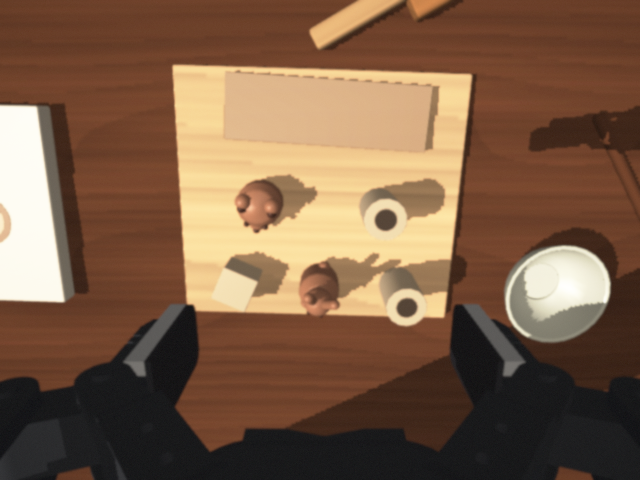

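The wrist view shows prop holes at (386,220) and (407,308), the bear at (258,205) with its ears across and muzzle toward -x, the rabbit at (320,288), the bat centred near (328,110), and the square prop at (237,284).

Run:
```python
from h import *
import pickle
np.set_printoptions(precision=4,suppress=True)
m=pickle.load(open("w2.pkl","rb"));im=cv2.imread("pics/w2.png");sc=cv2.imread("pics/scene0.png");ms=cams.camera_model("scene")
def blob(mask,x,y,w,h):
    z=np.zeros_like(mask);z[y:y+h,x:x+w]=mask[y:y+h,x:x+w]
    c=max(cv2.findContours(z,cv2.RETR_EXTERNAL,cv2.CHAIN_APPROX_NONE)[0],key=cv2.contourArea);return c
g=cv2.cvtColor(im,cv2.COLOR_BGR2GRAY)
dark=((g<70)*255).astype(np.uint8)
for b in[(370,205,32,30),(393,295,30,25)]:
    c=blob(dark,*b);p=cv2.minEnclosingCircle(c);M=cv2.moments(c);px=(M["m10"]/M["m00"],M["m01"]/M["m00"]);print("hole",p,ray(m,px,.072)[0])
hsv=cv2.cvtColor(im,cv2.COLOR_BGR2HSV);print(hsv[205,258],hsv[110,320],hsv[165,320],hsv[285,320],hsv[190,300])
brown=((hsv[...,0]<9)*(hsv[...,1]>110)*(hsv[...,2]>40)*255).astype(np.uint8);brown|=((hsv[...,0]>172)*255).astype(np.uint8)
for n,b,r in[("bear",(225,170,68,70),.022),("rabbit",(290,250,60,65),.02)]:
    c=blob(brown,*b)[:,0];print(n,c.min(0),c.max(0))
    l,rr,t,bo=[c[i] for i in(c[:,0].argmin(),c[:,0].argmax(),c[:,1].argmin(),c[:,1].argmax())]
    print(ray(m,[l,rr,t,bo],.03))
    for v in range(c[:,1].min(),c[:,1].max()+1,6):
        q=c[c[:,1]==v][:,0];print(v,q.min(),q.max(),end="; ")
    print()
bat=((abs(hsv[...,0].astype(int)-int(hsv[110,320,0]))<4)*(abs(hsv[...,1].astype(int)-int(hsv[110,320,1]))<18)*255).astype(np.uint8)
bat=cv2.morphologyEx(bat,cv2.MORPH_OPEN,np.ones((5,5)))
c=blob(bat,200,66,250,95);print("bat",cv2.minAreaRect(c));bx=ray(m,cv2.boxPoints(cv2.minAreaRect(c)),.024);print(bx,bx.mean(0))
```

```text
Traceback (most recent call last):
ValueError: max() iterable argument is empty
```

```bash
cat > meas.py <<'E'
from h import *
import pickle
np.set_printoptions(precision=4,suppress=True)
m=pickle.load(open("w2.pkl","rb"));im=cv2.imread("pics/w2.png")
def blob(mask,x,y,w,h):
    z=np.zeros_like(mask);z[y:y+h,x:x+w]=mask[y:y+h,x:x+w]
    return max(cv2.findContours(z,cv2.RETR_EXTERNAL,cv2.CHAIN_APPROX_NONE)[0],key=cv2.contourArea)
g=cv2.cvtColor(im,cv2.COLOR_BGR2GRAY);print(g[220,386],g[308,407],g[208,386])
dark=((g<110)*255).astype(np.uint8)
for b in[(370,207,30,26),(395,296,25,24)]:
    c=blob(dark,*b);p=cv2.minEnclosingCircle(c);M=cv2.moments(c);px=(M["m10"]/M["m00"],M["m01"]/M["m00"]);print("hole",p,ray(m,px,.072)[0])
hsv=cv2.cvtColor(im,cv2.COLOR_BGR2HSV);print(hsv[205,258],hsv[110,320],hsv[165,320],hsv[285,320],hsv[190,300])
brown=((hsv[...,0]<9)*(hsv[...,1]>110)*(hsv[...,2]>40)*255).astype(np.uint8);brown|=((hsv[...,0]>172)*255).astype(np.uint8)
for n,b in[("bear",(225,170,68,70)),("rabbit",(290,250,60,65))]:
    c=blob(brown,*b)[:,0];print(n,c.min(0),c.max(0))
    l,rr,t,bo=[c[i] for i in(c[:,0].argmin(),c[:,0].argmax(),c[:,1].argmin(),c[:,1].argmax())]
    print(ray(m,[l,rr,t,bo],.03))
    for v in range(c[:,1].min(),c[:,1].max()+1,5):
        q=c[c[:,1]==v][:,0];print(v,q.min(),q.max(),end="; ")
    print()
h0,s0,_=hsv[110,320].astype(int)
bat=((abs(hsv[...,0].astype(int)-h0)<4)*(abs(hsv[...,1].astype(int)-s0)<18)*255).astype(np.uint8)
bat=cv2.morphologyEx(bat,cv2.MORPH_OPEN,np.ones((5,5)))
r=cv2.minAreaRect(blob(bat,200,66,250,95));bx=ray(m,cv2.boxPoints(r),.024);print("bat",r,bx,bx.mean(0))
E
python3 meas.py
```

```text
73 70 189
hole ((385.5, 219.5), 10.12432861328125) [ 0.565  -0.2543  0.072 ]
hole ((406.5, 307.5), 9.617792129516602) [ 0.4818 -0.2771  0.072 ]
[ 10 125 196] [ 15  96 223] [ 19 101 244] [ 10 128 131] [ 15 113 147]
bear [269 214] [273 216]
[[ 0.5606 -0.1476  0.03  ]
 [ 0.5586 -0.1514  0.03  ]
 [ 0.5606 -0.1476  0.03  ]
 [ 0.5586 -0.1485  0.03  ]]
214 269 271; Traceback (most recent call last):
  File "meas.py", line 15, in <module>
    c=blob(brown,*b)[:,0];print(n,c.min(0),c.max(0))
      ~~~~^^^^^^^^^^
  File "meas.py", line 7, in blob
    return max(cv2.findContours(z,cv2.RETR_EXTERNAL,cv2.CHAIN_APPROX_NONE)[0],key=cv2.contourArea)
ValueError: max() iterable argument is empty
```

```bash
sed -i 's/(hsv\[...,0\]<9)\*(hsv\[...,1\]>110)/(hsv[...,0]<13)*(hsv[...,1]>105)/' meas.py; python3 meas.py
```

```text
73 70 189
hole ((385.5, 219.5), 10.12432861328125) [ 0.565  -0.2543  0.072 ]
hole ((406.5, 307.5), 9.617792129516602) [ 0.4818 -0.2771  0.072 ]
[ 10 125 196] [ 15  96 223] [ 19 101 244] [ 10 128 131] [ 15 113 147]
bear [235 180] [282 231]
[[ 0.5743 -0.1154  0.03  ]
 [ 0.5694 -0.1604  0.03  ]
 [ 0.5935 -0.1431  0.03  ]
 [ 0.5436 -0.1333  0.03  ]]
180 263 264; 185 247 273; 190 242 279; 195 239 281; 200 235 282; 205 237 282; 210 238 280; 215 240 278; 220 244 274; 225 246 266; 230 254 258; 
rabbit [299 262] [338 314]
[[ 0.4825 -0.1754  0.03  ]
 [ 0.4647 -0.2153  0.03  ]
 [ 0.5115 -0.1999  0.03  ]
 [ 0.4546 -0.1823  0.03  ]]
262 323 326; 267 310 330; 272 304 334; 277 302 336; 282 301 337; 287 300 337; 292 299 337; 297 301 336; 302 301 337; 307 305 337; 312 307 325; 
bat ((325.581787109375, 116.3332748413086), (249.65249633789062, 85.20350646972656), 2.1610796451568604) [[ 0.6172 -0.0827  0.024 ]
 [ 0.6929 -0.0913  0.024 ]
 [ 0.685  -0.3167  0.024 ]
 [ 0.6084 -0.3197  0.024 ]] [ 0.6509 -0.2026  0.024 ]
```

```bash
cat > marks.py <<'E'
from h import *
import pickle
np.set_printoptions(precision=4,suppress=True)
m=pickle.load(open("w2.pkl","rb"))
b=ray(m,[(226,72),(434,85),(430,151),(224,138)],.024);print(b,b.mean(0),np.linalg.norm(b[1]-b[0]),np.linalg.norm(b[2]-b[1]),ray(m,(319,288),.035),ray(m,(259,204),.03))
for n,ws in(("scene",[(375,208,36,32),(427,204,36,32)]),("side",[(292,182,28,22),(296,205,28,22)])):
    mm,im=snap(n);s=cv2.cvtColor(im,cv2.COLOR_BGR2HSV)[...,1]
    P=[]
    for x,y,w,h in ws:
        k=((s[y:y+h,x:x+w]>45)*255).astype(np.uint8);c=max(cv2.findContours(k,0,1)[0],key=cv2.contourArea);e=cv2.fitEllipse(c)
        bb=c[:,0].min(0)+(x,y),c[:,0].max(0)+(x,y)
        P.append(ray(mm,np.array(e[0])+(x,y),.02)[0]);print(n,np.array(e[0])+(x,y),e[1],bb,P[-1])
    print(np.linalg.norm(P[0]-P[1]),(P[0]+P[1])/2)
E
python3 marks.py
```

```text
[[ 0.6904 -0.1124  0.024 ]
 [ 0.6794 -0.3008  0.024 ]
 [ 0.6202 -0.3011  0.024 ]
 [ 0.6322 -0.1071  0.024 ]] [ 0.6555 -0.2054  0.024 ] 0.18872595439903805 0.05911877337809476 [[ 0.4856 -0.1959  0.035 ]] [[ 0.5704 -0.1383  0.03  ]]
scene [392.7808 223.5749] (15.217615127563477, 24.417850494384766) (array([381, 216]), array([405, 231])) [0.5522 0.1412 0.02  ]
scene [444.8139 219.7016] (14.81694221496582, 24.3436279296875) (array([433, 212]), array([457, 227])) [0.5688 0.2499 0.02  ]
0.10995349040198212 [0.5605 0.1955 0.02  ]
side [305.5729 192.0308] (8.500720024108887, 17.522483825683594) (array([297, 188]), array([314, 196])) [0.5689 0.2498 0.02  ]
side [309.0752 215.0389] (10.15562915802002, 18.148344039916992) (array([300, 210]), array([318, 220])) [0.5524 0.141  0.02  ]
0.11003803086058427 [0.5606 0.1954 0.02  ]
```

Emit:
move_arm(targets=[{"dx": -0.23,"dy": -0.72,"dz": -1,"rx": 0,"ry": 0,"rz": 0},{"dx": -0.23,"dy": -0.72,"dz": -1,"rx": 0,"ry": 0,"rz": 0},{"dx": -0.23,"dy": -0.7,"dz": -1,"rx": 0,"ry": 0,"rz": 0},{"dx": 0,"dy": 0,"dz": -1,"rx": 0,"ry": 0,"rz": 0},{"dx": 0,"dy": 0,"dz": -1,"rx": 0,"ry": 0,"rz": 0},{"dx": 0,"dy": 0,"dz": -1,"rx": 0,"ry": 0,"rz": 0},{"dx": 0,"dy": 0,"dz": -1,"rx": 0,"ry": 0,"rz": 0},{"dx": 0,"dy": 0,"dz": -1,"rx": 0,"ry": 0,"rz": 0},{"dx": 0,"dy": 0,"dz": -1,"rx": 0,"ry": 0,"rz": 0},{"dx": 0,"dy": 0,"dz": -1,"rx": 0,"ry": 0,"rz": 0}], claw=80)

```text
t: 4.05
tcp_pos: [0.5655, -0.2544, 0.0407]
tool_rot: [1.0, -0.0, 0.0, 0.0]
force: [0.3, -0.2, 0.0]
finger_gap: 0.8
gripper_force: 0.0
```

Emit:
move_arm(targets=[{"dx": 0,"dy": 0,"dz": 0,"rx": 0,"ry": 0,"rz": 0},{"dx": 0,"dy": 0,"dz": 0,"rx": 0,"ry": 0,"rz": 0},{"dx": 0,"dy": 0,"dz": 0,"rx": 0,"ry": 0,"rz": 0},{"dx": 0,"dy": 0,"dz": 0,"rx": 0,"ry": 0,"rz": 0},{"dx": 0,"dy": 0,"dz": 0,"rx": 0,"ry": 0,"rz": 0},{"dx": 0,"dy": 0,"dz": 0,"rx": 0,"ry": 0,"rz": 0},{"dx": 0,"dy": 0,"dz": 0.2,"rx": 0,"ry": 0,"rz": 0},{"dx": 0,"dy": 0,"dz": 0.6,"rx": 0,"ry": 0,"rz": 0},{"dx": 0,"dy": 0,"dz": 1,"rx": 0,"ry": 0,"rz": 0},{"dx": 0,"dy": 0,"dz": 1,"rx": 0,"ry": 0,"rz": 0}], claw=0, newtons=40)

```text
t: 5.3
tcp_pos: [0.5657, -0.2535, 0.1128]
tool_rot: [1.0, 0.0, 0.0, 0.0]
force: [-0.0, 0.3, -0.3]
finger_gap: 0.429
gripper_force: 40.2
```

Emit:
move_arm(targets=[{"dx": 0.06,"dy": 0.5,"dz": 0.4,"rx": 0,"ry": 0,"rz": 0},{"dx": 0.06,"dy": 1,"dz": 0,"rx": 0,"ry": 0,"rz": 0},{"dx": 0,"dy": 1,"dz": 0,"rx": 0,"ry": 0,"rz": 0},{"dx": 0,"dy": 1,"dz": 0,"rx": 0,"ry": 0,"rz": 0},{"dx": 0,"dy": 1,"dz": 0,"rx": 0,"ry": 0,"rz": 0},{"dx": 0,"dy": 1,"dz": 0,"rx": 0,"ry": 0,"rz": 0},{"dx": 0,"dy": 1,"dz": 0,"rx": 0,"ry": 0,"rz": 0},{"dx": 0,"dy": 1,"dz": 0,"rx": 0,"ry": 0,"rz": 0},{"dx": 0,"dy": 1,"dz": 0,"rx": 0,"ry": 0,"rz": 0},{"dx": 0,"dy": 1,"dz": 0,"rx": 0,"ry": 0,"rz": 0}])

```text
t: 6.55
tcp_pos: [0.5669, -0.013, 0.1201]
tool_rot: [1.0, 0.001, -0.002, -0.0]
force: [-0.6, -0.4, -1.4]
finger_gap: 0.43
gripper_force: 40.2
```

Emit:
move_arm(targets=[{"dx": 0,"dy": 1,"dz": 0,"rx": 0,"ry": 0,"rz": 0},{"dx": 0,"dy": 1,"dz": 0,"rx": 0,"ry": 0,"rz": 0},{"dx": 0,"dy": 1,"dz": 0,"rx": 0,"ry": 0,"rz": 0},{"dx": 0,"dy": 1,"dz": 0,"rx": 0,"ry": 0,"rz": 0},{"dx": 0,"dy": 1,"dz": 0,"rx": 0,"ry": 0,"rz": 0},{"dx": 0,"dy": 1,"dz": 0,"rx": 0,"ry": 0,"rz": 0},{"dx": 0,"dy": 1,"dz": 0,"rx": 0,"ry": 0,"rz": 0},{"dx": 0,"dy": 1,"dz": -0.4,"rx": 0,"ry": 0,"rz": 0},{"dx": 0,"dy": 1,"dz": -0.4,"rx": 0,"ry": 0,"rz": 0},{"dx": 0,"dy": 1,"dz": -0.4,"rx": 0,"ry": 0,"rz": 0}])

```text
t: 7.8
tcp_pos: [0.5661, 0.2363, 0.0897]
tool_rot: [1.0, 0.001, -0.002, 0.0]
force: [0.3, -0.0, -0.8]
finger_gap: 0.432
gripper_force: 40.2
```

Emit:
move_arm(targets=[{"dx": 0.04,"dy": 0.3,"dz": -0.4,"rx": 0,"ry": 0,"rz": 0},{"dx": 0.04,"dy": 0.28,"dz": -0.4,"rx": 0,"ry": 0,"rz": 0},{"dx": 0,"dy": 0,"dz": -0.4,"rx": 0,"ry": 0,"rz": 0},{"dx": 0,"dy": 0,"dz": -0.2,"rx": 0,"ry": 0,"rz": 0},{"dx": 0,"dy": 0,"dz": -0.1,"rx": 0,"ry": 0,"rz": 0},{"dx": 0,"dy": 0,"dz": 0,"rx": 0,"ry": 0,"rz": 0},{"dx": 0,"dy": 0,"dz": 0,"rx": 0,"ry": 0,"rz": 0},{"dx": 0,"dy": 0,"dz": 0,"rx": 0,"ry": 0,"rz": 0},{"dx": 0,"dy": 0,"dz": 0,"rx": 0,"ry": 0,"rz": 0},{"dx": 0,"dy": 0,"dz": 0,"rx": 0,"ry": 0,"rz": 0}])

```text
t: 9.05
tcp_pos: [0.5707, 0.2486, 0.0539]
tool_rot: [1.0, 0.0, 0.0, -0.0]
force: [0.0, -0.6, -1.3]
finger_gap: 0.435
gripper_force: 40.3
```

Emit:
move_arm(targets=[{"dx": -0.07,"dy": 0.04,"dz": 0,"rx": 0,"ry": 0,"rz": 0},{"dx": 0,"dy": 0,"dz": -0.1,"rx": 0,"ry": 0,"rz": 0},{"dx": 0,"dy": 0,"dz": -0.1,"rx": 0,"ry": 0,"rz": 0},{"dx": 0,"dy": 0,"dz": 0,"rx": 0,"ry": 0,"rz": 0},{"dx": 0,"dy": 0,"dz": 0,"rx": 0,"ry": 0,"rz": 0},{"dx": 0,"dy": 0,"dz": 0,"rx": 0,"ry": 0,"rz": 0},{"dx": 0,"dy": 0,"dz": 0,"rx": 0,"ry": 0,"rz": 0},{"dx": 0,"dy": 0,"dz": 0,"rx": 0,"ry": 0,"rz": 0},{"dx": 0,"dy": 0,"dz": 0,"rx": 0,"ry": 0,"rz": 0},{"dx": 0,"dy": 0,"dz": 0,"rx": 0,"ry": 0,"rz": 0}])

```text
t: 10.3
tcp_pos: [0.5689, 0.2496, 0.0498]
tool_rot: [1.0, 0.0, 0.0, -0.0]
force: [-2.5, 0.0, 5.0]
finger_gap: 0.434
gripper_force: 41.0
```

Emit:
move_arm(targets=[{"dx": 0,"dy": 0,"dz": 0,"rx": 0,"ry": 0,"rz": 0},{"dx": 0,"dy": 0,"dz": 0,"rx": 0,"ry": 0,"rz": 0},{"dx": 0,"dy": 0,"dz": 0,"rx": 0,"ry": 0,"rz": 0},{"dx": 0,"dy": 0,"dz": 0,"rx": 0,"ry": 0,"rz": 0},{"dx": 0,"dy": 0,"dz": 0.6,"rx": 0,"ry": 0,"rz": 0},{"dx": 0,"dy": 0,"dz": 1,"rx": 0,"ry": 0,"rz": 0},{"dx": 0,"dy": 0,"dz": 1,"rx": 0,"ry": 0,"rz": 0},{"dx": 0,"dy": 0,"dz": 1,"rx": 0,"ry": 0,"rz": 0},{"dx": -0.3,"dy": -1,"dz": 0.4,"rx": 0,"ry": 0,"rz": 0},{"dx": -0.3,"dy": -1,"dz": 0,"rx": 0,"ry": 0,"rz": 0}], claw=80)

```text
t: 11.55
tcp_pos: [0.5548, 0.1995, 0.1512]
tool_rot: [1.0, 0.001, 0.002, -0.0]
force: [1.0, 0.1, -0.5]
finger_gap: 0.801
gripper_force: 0.0
```

Emit:
move_arm(targets=[{"dx": -0.3,"dy": -1,"dz": 0,"rx": 0,"ry": 0,"rz": 0},{"dx": -0.3,"dy": -1,"dz": 0,"rx": 0,"ry": 0,"rz": 0},{"dx": -0.3,"dy": -1,"dz": 0,"rx": 0,"ry": 0,"rz": 0},{"dx": -0.3,"dy": -1,"dz": 0,"rx": 0,"ry": 0,"rz": 0},{"dx": -0.3,"dy": -1,"dz": 0,"rx": 0,"ry": 0,"rz": 0},{"dx": -0.3,"dy": -1,"dz": 0,"rx": 0,"ry": 0,"rz": 0},{"dx": -0.3,"dy": -1,"dz": 0,"rx": 0,"ry": 0,"rz": 0},{"dx": -0.3,"dy": -1,"dz": 0,"rx": 0,"ry": 0,"rz": 0},{"dx": -0.3,"dy": -1,"dz": 0,"rx": 0,"ry": 0,"rz": 0},{"dx": -0.18,"dy": -1,"dz": 0,"rx": 0,"ry": 0,"rz": 0}])

```text
t: 12.8
tcp_pos: [0.4818, -0.0513, 0.1499]
tool_rot: [1.0, 0.0, 0.001, 0.0]
force: [0.7, -0.3, 1.0]
finger_gap: 0.8
gripper_force: 0.0
```

Emit:
move_arm(targets=[{"dx": 0,"dy": -1,"dz": 0,"rx": 0,"ry": 0,"rz": 0},{"dx": 0,"dy": -1,"dz": 0,"rx": 0,"ry": 0,"rz": 0},{"dx": 0,"dy": -1,"dz": 0,"rx": 0,"ry": 0,"rz": 0},{"dx": 0,"dy": -1,"dz": 0,"rx": 0,"ry": 0,"rz": 0},{"dx": 0,"dy": -1,"dz": 0,"rx": 0,"ry": 0,"rz": 0},{"dx": 0,"dy": -1,"dz": 0,"rx": 0,"ry": 0,"rz": 0},{"dx": 0,"dy": -1,"dz": 0,"rx": 0,"ry": 0,"rz": 0},{"dx": 0,"dy": -1,"dz": 0,"rx": 0,"ry": 0,"rz": 0},{"dx": 0,"dy": -0.8,"dz": 0,"rx": 0,"ry": 0,"rz": 0},{"dx": 0,"dy": -0.2,"dz": 0,"rx": 0,"ry": 0,"rz": 0}])

```text
t: 14.05
tcp_pos: [0.4821, -0.277, 0.149]
tool_rot: [1.0, -0.001, 0.0, 0.0]
force: [0.0, 0.1, -0.3]
finger_gap: 0.805
gripper_force: 0.0
```

Emit:
move_arm(targets=[{"dx": 0,"dy": 0,"dz": -0.5,"rx": 0,"ry": 0,"rz": 0},{"dx": 0,"dy": 0,"dz": -0.5,"rx": 0,"ry": 0,"rz": 0},{"dx": 0,"dy": 0,"dz": -0.5,"rx": 0,"ry": 0,"rz": 0},{"dx": 0,"dy": 0,"dz": -0.5,"rx": 0,"ry": 0,"rz": 0},{"dx": 0,"dy": 0,"dz": -0.5,"rx": 0,"ry": 0,"rz": 0},{"dx": 0,"dy": 0,"dz": -0.5,"rx": 0,"ry": 0,"rz": 0},{"dx": 0,"dy": 0,"dz": -0.5,"rx": 0,"ry": 0,"rz": 0},{"dx": 0,"dy": 0,"dz": -0.5,"rx": 0,"ry": 0,"rz": 0},{"dx": 0,"dy": 0,"dz": -0.32,"rx": 0,"ry": 0,"rz": 0},{"dx": 0,"dy": 0,"dz": 0,"rx": 0,"ry": 0,"rz": 0}])

```text
t: 15.3
tcp_pos: [0.4818, -0.2755, 0.0403]
tool_rot: [1.0, -0.0, -0.0, -0.0]
force: [0.6, -1.1, 0.5]
finger_gap: 0.801
gripper_force: 0.0
```

Emit:
move_arm(targets=[{"dx": 0,"dy": 0,"dz": 0,"rx": 0,"ry": 0,"rz": 0},{"dx": 0,"dy": 0,"dz": 0,"rx": 0,"ry": 0,"rz": 0},{"dx": 0,"dy": 0,"dz": 0,"rx": 0,"ry": 0,"rz": 0},{"dx": 0,"dy": 0,"dz": 0,"rx": 0,"ry": 0,"rz": 0},{"dx": 0,"dy": 0,"dz": 0,"rx": 0,"ry": 0,"rz": 0},{"dx": 0,"dy": 0,"dz": 0.2,"rx": 0,"ry": 0,"rz": 0},{"dx": 0,"dy": 0,"dz": 0.8,"rx": 0,"ry": 0,"rz": 0},{"dx": 0,"dy": 0,"dz": 1,"rx": 0,"ry": 0,"rz": 0},{"dx": 0,"dy": 0,"dz": 1,"rx": 0,"ry": 0,"rz": 0},{"dx": 0,"dy": 0,"dz": 1,"rx": 0,"ry": 0,"rz": 0}], claw=0)

```text
t: 16.55
tcp_pos: [0.4814, -0.2749, 0.1412]
tool_rot: [1.0, 0.0, -0.001, -0.001]
force: [0.1, 0.2, -0.9]
finger_gap: 0.433
gripper_force: 40.2
```

Emit:
move_arm(targets=[{"dx": 0.2,"dy": 0.5,"dz": 0.4,"rx": 0,"ry": 0,"rz": 0},{"dx": 0.2,"dy": 1,"dz": 0,"rx": 0,"ry": 0,"rz": 0},{"dx": 0.2,"dy": 1,"dz": 0,"rx": 0,"ry": 0,"rz": 0},{"dx": 0.2,"dy": 1,"dz": 0,"rx": 0,"ry": 0,"rz": 0},{"dx": 0.2,"dy": 1,"dz": 0,"rx": 0,"ry": 0,"rz": 0},{"dx": 0.2,"dy": 1,"dz": 0,"rx": 0,"ry": 0,"rz": 0},{"dx": 0.2,"dy": 1,"dz": 0,"rx": 0,"ry": 0,"rz": 0},{"dx": 0.2,"dy": 1,"dz": 0,"rx": 0,"ry": 0,"rz": 0},{"dx": 0.2,"dy": 1,"dz": 0,"rx": 0,"ry": 0,"rz": 0},{"dx": 0.2,"dy": 1,"dz": 0,"rx": 0,"ry": 0,"rz": 0}])

```text
t: 17.8
tcp_pos: [0.531, -0.0359, 0.1499]
tool_rot: [1.0, 0.0, -0.001, -0.001]
force: [0.2, -0.9, -1.5]
finger_gap: 0.432
gripper_force: 40.2
```

Emit:
move_arm(targets=[{"dx": 0.2,"dy": 1,"dz": 0,"rx": 0,"ry": 0,"rz": 0},{"dx": 0.2,"dy": 1,"dz": 0,"rx": 0,"ry": 0,"rz": 0},{"dx": 0.2,"dy": 1,"dz": 0,"rx": 0,"ry": 0,"rz": 0},{"dx": 0.2,"dy": 1,"dz": 0,"rx": 0,"ry": 0,"rz": 0},{"dx": 0.04,"dy": 1,"dz": 0,"rx": 0,"ry": 0,"rz": 0},{"dx": 0,"dy": 1,"dz": -0.3,"rx": 0,"ry": 0,"rz": 0},{"dx": 0,"dy": 0.8,"dz": -0.8,"rx": 0,"ry": 0,"rz": 0},{"dx": 0,"dy": 0.3,"dz": -0.9,"rx": 0,"ry": 0,"rz": 0},{"dx": 0,"dy": 0.04,"dz": -0.7,"rx": 0,"ry": 0,"rz": 0},{"dx": 0,"dy": 0,"dz": 0,"rx": 0,"ry": 0,"rz": 0}])

```text
t: 19.05
tcp_pos: [0.5511, 0.1407, 0.0815]
tool_rot: [1.0, 0.0, -0.002, 0.0]
force: [0.6, 0.4, -1.1]
finger_gap: 0.432
gripper_force: 40.2
```

Emit:
move_arm(targets=[{"dx": 0.04,"dy": 0,"dz": -0.4,"rx": 0,"ry": 0,"rz": 0},{"dx": 0,"dy": 0,"dz": -0.4,"rx": 0,"ry": 0,"rz": 0},{"dx": 0,"dy": 0,"dz": -0.2,"rx": 0,"ry": 0,"rz": 0},{"dx": 0,"dy": 0,"dz": -0.1,"rx": 0,"ry": 0,"rz": 0},{"dx": 0,"dy": 0,"dz": -0.1,"rx": 0,"ry": 0,"rz": 0},{"dx": 0,"dy": 0,"dz": -0.1,"rx": 0,"ry": 0,"rz": 0},{"dx": 0,"dy": 0,"dz": 0,"rx": 0,"ry": 0,"rz": 0},{"dx": 0,"dy": 0,"dz": 0,"rx": 0,"ry": 0,"rz": 0},{"dx": 0,"dy": 0,"dz": 0,"rx": 0,"ry": 0,"rz": 0},{"dx": 0,"dy": 0,"dz": 0,"rx": 0,"ry": 0,"rz": 0}])

```text
t: 20.3
tcp_pos: [0.5539, 0.1405, 0.0509]
tool_rot: [1.0, 0.0, 0.0, -0.0]
force: [0.1, 0.1, -0.4]
finger_gap: 0.435
gripper_force: 40.2
```

Emit:
move_arm(targets=[{"dx": -0.06,"dy": 0.02,"dz": 0,"rx": 0,"ry": 0,"rz": 0},{"dx": 0,"dy": 0,"dz": -0.05,"rx": 0,"ry": 0,"rz": 0},{"dx": 0,"dy": 0,"dz": -0.04,"rx": 0,"ry": 0,"rz": 0},{"dx": 0,"dy": 0,"dz": 0,"rx": 0,"ry": 0,"rz": 0},{"dx": 0,"dy": 0,"dz": 0,"rx": 0,"ry": 0,"rz": 0},{"dx": 0,"dy": 0,"dz": 0,"rx": 0,"ry": 0,"rz": 0},{"dx": 0,"dy": 0,"dz": 0,"rx": 0,"ry": 0,"rz": 0},{"dx": 0,"dy": 0,"dz": 0,"rx": 0,"ry": 0,"rz": 0},{"dx": 0,"dy": 0,"dz": 0,"rx": 0,"ry": 0,"rz": 0},{"dx": 0,"dy": 0,"dz": 0,"rx": 0,"ry": 0,"rz": 0}])

```text
t: 21.55
tcp_pos: [0.5523, 0.1411, 0.0493]
tool_rot: [1.0, 0.0, 0.0, -0.0]
force: [-2.2, 0.2, 5.0]
finger_gap: 0.433
gripper_force: 40.9
```

Emit:
move_arm(targets=[{"dx": 0,"dy": 0,"dz": 0,"rx": 0,"ry": 0,"rz": 0},{"dx": 0,"dy": 0,"dz": 0,"rx": 0,"ry": 0,"rz": 0},{"dx": 0,"dy": 0,"dz": 0,"rx": 0,"ry": 0,"rz": 0},{"dx": 0,"dy": 0,"dz": 0,"rx": 0,"ry": 0,"rz": 0},{"dx": 0,"dy": 0,"dz": 0.6,"rx": 0,"ry": 0,"rz": 0},{"dx": 0,"dy": 0,"dz": 1,"rx": 0,"ry": 0,"rz": 0},{"dx": 0,"dy": 0,"dz": 1,"rx": 0,"ry": 0,"rz": 0},{"dx": 0,"dy": -0.3,"dz": 1,"rx": 0,"ry": 0,"rz": 0},{"dx": 0,"dy": -1,"dz": 0,"rx": 0,"ry": 0,"rz": 0.1},{"dx": 0,"dy": -1,"dz": 0,"rx": 0,"ry": 0,"rz": 0.1}], claw=80)

```text
t: 22.8
tcp_pos: [0.5529, 0.0832, 0.1403]
tool_rot: [0.999, 0.054, 0.001, 0.0]
force: [0.0, -0.2, 0.0]
finger_gap: 0.798
gripper_force: 0.0
```

Emit:
move_arm(targets=[{"dx": 0.15,"dy": -1,"dz": 0,"rx": 0,"ry": 0,"rz": 0.1},{"dx": 0.15,"dy": -1,"dz": 0,"rx": 0,"ry": 0,"rz": 0.1},{"dx": 0.15,"dy": -1,"dz": 0,"rx": 0,"ry": 0,"rz": 0.133},{"dx": 0.15,"dy": -1,"dz": 0,"rx": 0,"ry": 0,"rz": 0},{"dx": 0.15,"dy": -1,"dz": 0,"rx": 0,"ry": 0,"rz": 0},{"dx": 0,"dy": -1,"dz": 0,"rx": 0,"ry": 0,"rz": 0},{"dx": 0,"dy": -1,"dz": 0,"rx": 0,"ry": 0,"rz": 0},{"dx": 0,"dy": -1,"dz": 0,"rx": 0,"ry": 0,"rz": 0},{"dx": 0,"dy": -0.6,"dz": 0,"rx": 0,"ry": 0,"rz": 0},{"dx": 0,"dy": -0.26,"dz": 0,"rx": 0,"ry": 0,"rz": 0}])

```text
t: 24.05
tcp_pos: [0.5713, -0.1386, 0.1391]
tool_rot: [0.99, 0.139, 0.0, 0.0]
force: [-0.2, 0.3, -0.6]
finger_gap: 0.801
gripper_force: 0.0
```

Run:
```python
from h import *
snap("wrist","w3"); s=sensors.sense();print(s["tcp_pos"],s["tool_rot"])
```

```text
[ 0.57128781 -0.13895701  0.13895802] [9.90326146e-01 1.38758666e-01 2.78770318e-04 2.83097266e-04]
```

View pics/w3.png

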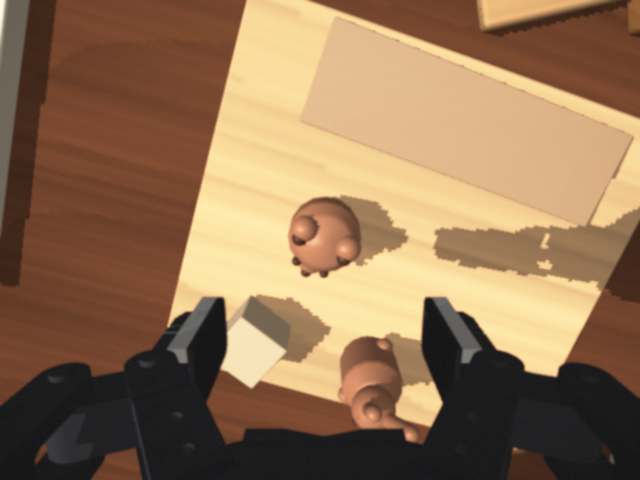

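The view shows the bear body centred at about (324,236), laterally centred in the grip, with the square prop at (255,340) clear of the left finger. I'm descending.

Emit:
move_arm(targets=[{"dx": 0,"dy": 0,"dz": -0.6,"rx": 0,"ry": 0,"rz": 0},{"dx": 0,"dy": 0,"dz": -0.6,"rx": 0,"ry": 0,"rz": 0},{"dx": 0,"dy": 0,"dz": -0.6,"rx": 0,"ry": 0,"rz": 0},{"dx": 0,"dy": 0,"dz": -0.6,"rx": 0,"ry": 0,"rz": 0},{"dx": 0,"dy": 0,"dz": -0.6,"rx": 0,"ry": 0,"rz": 0},{"dx": 0,"dy": 0,"dz": -0.6,"rx": 0,"ry": 0,"rz": 0},{"dx": 0,"dy": 0,"dz": -0.6,"rx": 0,"ry": 0,"rz": 0},{"dx": 0,"dy": 0,"dz": -0.5,"rx": 0,"ry": 0,"rz": 0},{"dx": 0,"dy": 0,"dz": -0.2,"rx": 0,"ry": 0,"rz": 0},{"dx": 0,"dy": 0,"dz": 0,"rx": 0,"ry": 0,"rz": 0}])

```text
t: 25.35
tcp_pos: [0.571, -0.138, 0.0158]
tool_rot: [0.99, 0.139, -0.0, -0.0]
force: [0.3, 0.1, 0.5]
finger_gap: 0.799
gripper_force: 0.0
```

Emit:
move_arm(targets=[{"dx": 0,"dy": 0,"dz": 0,"rx": 0,"ry": 0,"rz": 0},{"dx": 0,"dy": 0,"dz": 0,"rx": 0,"ry": 0,"rz": 0},{"dx": 0,"dy": 0,"dz": 0,"rx": 0,"ry": 0,"rz": 0},{"dx": 0,"dy": 0,"dz": 0,"rx": 0,"ry": 0,"rz": 0},{"dx": 0,"dy": 0,"dz": 0,"rx": 0,"ry": 0,"rz": 0},{"dx": 0,"dy": 0,"dz": 0.2,"rx": 0,"ry": 0,"rz": 0},{"dx": 0,"dy": 0,"dz": 0.8,"rx": 0,"ry": 0,"rz": 0},{"dx": 0,"dy": 0,"dz": 1,"rx": 0,"ry": 0,"rz": 0},{"dx": 0,"dy": 0,"dz": 1,"rx": 0,"ry": 0,"rz": 0},{"dx": 0,"dy": 0,"dz": 1,"rx": 0,"ry": 0,"rz": 0}], claw=0, newtons=30)

```text
t: 26.6
tcp_pos: [0.5706, -0.1377, 0.1165]
tool_rot: [0.99, 0.139, -0.0, -0.0]
force: [0.2, -0.4, -0.9]
finger_gap: 0.494
gripper_force: 30.7
```

Emit:
move_arm(targets=[{"dx": 0,"dy": 0.5,"dz": 0.5,"rx": 0,"ry": 0,"rz": 0.15},{"dx": 0,"dy": 1,"dz": 0.5,"rx": 0,"ry": 0,"rz": 0.15},{"dx": 0,"dy": 1,"dz": 0,"rx": 0,"ry": 0,"rz": 0.15},{"dx": -0.1,"dy": 1,"dz": 0,"rx": 0,"ry": 0,"rz": 0.15},{"dx": -0.1,"dy": 1,"dz": 0,"rx": 0,"ry": 0,"rz": 0.15},{"dx": -0.1,"dy": 1,"dz": 0,"rx": 0,"ry": 0,"rz": 0.15},{"dx": -0.1,"dy": 1,"dz": 0,"rx": 0,"ry": 0,"rz": 0.15},{"dx": 0,"dy": 1,"dz": 0,"rx": 0,"ry": 0,"rz": 0.15},{"dx": 0,"dy": 1,"dz": 0,"rx": 0,"ry": 0,"rz": 0.15},{"dx": 0,"dy": 1,"dz": 0,"rx": 0,"ry": 0,"rz": 0.15}])

```text
t: 27.85
tcp_pos: [0.5606, 0.1004, 0.1407]
tool_rot: [0.861, 0.509, -0.0, -0.0]
force: [0.5, -1.1, -0.8]
finger_gap: 0.498
gripper_force: 30.7
```

Emit:
move_arm(targets=[{"dx": 0,"dy": 1,"dz": 0,"rx": 0,"ry": 0,"rz": 0},{"dx": 0,"dy": 1,"dz": 0,"rx": 0,"ry": 0,"rz": 0},{"dx": 0,"dy": 1,"dz": 0,"rx": 0,"ry": 0,"rz": 0},{"dx": 0,"dy": 0.6,"dz": 0,"rx": 0,"ry": 0,"rz": 0},{"dx": 0,"dy": 0.23,"dz": 0,"rx": 0,"ry": 0,"rz": 0},{"dx": 0,"dy": 0,"dz": 0,"rx": 0,"ry": 0,"rz": 0},{"dx": 0,"dy": 0,"dz": 0,"rx": 0,"ry": 0,"rz": 0},{"dx": 0,"dy": 0,"dz": 0,"rx": 0,"ry": 0,"rz": 0},{"dx": 0,"dy": 0,"dz": 0,"rx": 0,"ry": 0,"rz": 0},{"dx": 0,"dy": 0,"dz": 0,"rx": 0,"ry": 0,"rz": 0}])

```text
t: 29.1
tcp_pos: [0.5612, 0.1951, 0.1411]
tool_rot: [0.862, 0.507, 0.0, 0.0]
force: [0.2, -0.3, -0.5]
finger_gap: 0.495
gripper_force: 30.7
```

Run:
```python
from h import *
snap("wrist","w4"); m,im=snap("scene"); cv2.imwrite("pics/s4.png",cv2.resize(im[120:300,300:540],None,fx=3,fy=3))
s=sensors.sense();print(s["tcp_pos"],s["tool_rot"])
```

```text
[0.56115188 0.19518103 0.14107651] [ 8.61682012e-01  5.07448628e-01 -8.12188808e-06  4.21502249e-06]
```

View pics/w4.png

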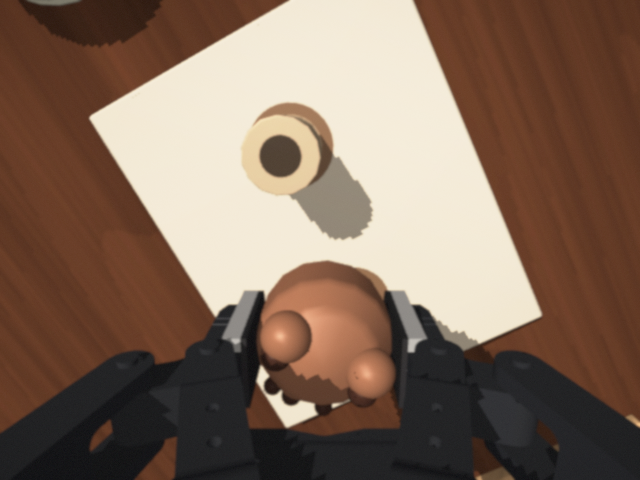

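View pics/s4.png

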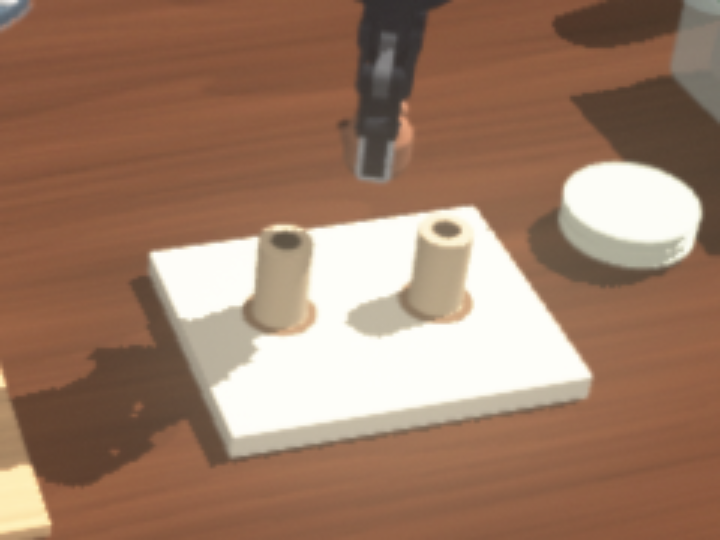

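The wrist view shows the bear held upright at (325,335). The scene crop shows both props standing centred on their marks, so I'm lowering the bear between them.

Emit:
move_arm(targets=[{"dx": -0.02,"dy": 0.01,"dz": -0.6,"rx": 0,"ry": 0,"rz": 0},{"dx": 0,"dy": 0,"dz": -0.6,"rx": 0,"ry": 0,"rz": 0},{"dx": 0,"dy": 0,"dz": -0.6,"rx": 0,"ry": 0,"rz": 0},{"dx": 0,"dy": 0,"dz": -0.6,"rx": 0,"ry": 0,"rz": 0},{"dx": 0,"dy": 0,"dz": -0.6,"rx": 0,"ry": 0,"rz": 0},{"dx": 0,"dy": 0,"dz": -0.6,"rx": 0,"ry": 0,"rz": 0},{"dx": 0,"dy": 0,"dz": -0.5,"rx": 0,"ry": 0,"rz": 0},{"dx": 0,"dy": 0,"dz": -0.3,"rx": 0,"ry": 0,"rz": 0},{"dx": 0,"dy": 0,"dz": -0.1,"rx": 0,"ry": 0,"rz": 0},{"dx": 0,"dy": 0,"dz": 0,"rx": 0,"ry": 0,"rz": 0}])

```text
t: 30.45
tcp_pos: [0.5608, 0.1955, 0.0287]
tool_rot: [0.862, 0.507, 0.0, 0.0]
force: [0.2, -0.0, -1.2]
finger_gap: 0.499
gripper_force: 30.7
```

Emit:
move_arm(targets=[{"dx": 0,"dy": 0,"dz": 0,"rx": 0,"ry": 0,"rz": 0},{"dx": 0,"dy": 0,"dz": -0.06,"rx": 0,"ry": 0,"rz": 0},{"dx": 0,"dy": 0,"dz": -0.06,"rx": 0,"ry": 0,"rz": 0},{"dx": 0,"dy": 0,"dz": 0,"rx": 0,"ry": 0,"rz": 0},{"dx": 0,"dy": 0,"dz": 0,"rx": 0,"ry": 0,"rz": 0},{"dx": 0,"dy": 0,"dz": 0,"rx": 0,"ry": 0,"rz": 0},{"dx": 0,"dy": 0,"dz": 0,"rx": 0,"ry": 0,"rz": 0},{"dx": 0,"dy": 0,"dz": 0,"rx": 0,"ry": 0,"rz": 0},{"dx": 0,"dy": 0,"dz": 0,"rx": 0,"ry": 0,"rz": 0},{"dx": 0,"dy": 0,"dz": 0,"rx": 0,"ry": 0,"rz": 0}])

```text
t: 31.7
tcp_pos: [0.5606, 0.1955, 0.0256]
tool_rot: [0.862, 0.508, -0.0, -0.0]
force: [0.1, 0.2, -1.4]
finger_gap: 0.498
gripper_force: 30.7
```

Emit:
move_arm(targets=[{"dx": 0,"dy": 0,"dz": -0.04,"rx": 0,"ry": 0,"rz": 0},{"dx": 0,"dy": 0,"dz": -0.03,"rx": 0,"ry": 0,"rz": 0},{"dx": 0,"dy": 0,"dz": 0,"rx": 0,"ry": 0,"rz": 0},{"dx": 0,"dy": 0,"dz": 0,"rx": 0,"ry": 0,"rz": 0},{"dx": 0,"dy": 0,"dz": 0,"rx": 0,"ry": 0,"rz": 0},{"dx": 0,"dy": 0,"dz": 0,"rx": 0,"ry": 0,"rz": 0},{"dx": 0,"dy": 0,"dz": 0,"rx": 0,"ry": 0,"rz": 0},{"dx": 0,"dy": 0,"dz": 0,"rx": 0,"ry": 0,"rz": 0},{"dx": 0,"dy": 0,"dz": 0,"rx": 0,"ry": 0,"rz": 0},{"dx": 0,"dy": 0,"dz": 0,"rx": 0,"ry": 0,"rz": 0}])

```text
t: 32.95
tcp_pos: [0.5608, 0.1956, 0.0249]
tool_rot: [0.862, 0.508, 0.0, 0.0]
force: [-1.2, -1.5, 5.6]
finger_gap: 0.5
gripper_force: 31.3
```

Emit:
move_arm(targets=[{"dx": 0,"dy": 0,"dz": 0,"rx": 0,"ry": 0,"rz": 0},{"dx": 0,"dy": 0,"dz": 0,"rx": 0,"ry": 0,"rz": 0},{"dx": 0,"dy": 0,"dz": 0,"rx": 0,"ry": 0,"rz": 0},{"dx": 0,"dy": 0,"dz": 0,"rx": 0,"ry": 0,"rz": 0},{"dx": 0,"dy": 0,"dz": 0.6,"rx": 0,"ry": 0,"rz": 0},{"dx": 0,"dy": 0,"dz": 1,"rx": 0,"ry": 0,"rz": 0},{"dx": 0,"dy": 0,"dz": 1,"rx": 0,"ry": 0,"rz": 0},{"dx": 0,"dy": 0,"dz": 1,"rx": 0,"ry": 0,"rz": 0},{"dx": 0,"dy": 0,"dz": 1,"rx": 0,"ry": 0,"rz": 0},{"dx": 0,"dy": -0.5,"dz": 0.4,"rx": 0,"ry": 0,"rz": 0}], claw=80)

```text
t: 34.2
tcp_pos: [0.5616, 0.1834, 0.1513]
tool_rot: [0.861, 0.508, 0.002, 0.001]
force: [-0.1, -0.9, -0.1]
finger_gap: 0.799
gripper_force: 0.0
```

Emit:
move_arm(targets=[{"dx": 0.35,"dy": -1,"dz": 0,"rx": 0,"ry": 0,"rz": 0.1},{"dx": 0.35,"dy": -1,"dz": 0,"rx": 0,"ry": 0,"rz": 0.1},{"dx": 0.35,"dy": -1,"dz": 0,"rx": 0,"ry": 0,"rz": 0.1},{"dx": 0.35,"dy": -1,"dz": 0,"rx": 0,"ry": 0,"rz": 0.1},{"dx": 0.35,"dy": -1,"dz": 0,"rx": 0,"ry": 0,"rz": 0.1},{"dx": 0.35,"dy": -1,"dz": 0,"rx": 0,"ry": 0,"rz": 0.1},{"dx": 0.35,"dy": -1,"dz": 0,"rx": 0,"ry": 0,"rz": 0.1},{"dx": 0.35,"dy": -1,"dz": 0,"rx": 0,"ry": 0,"rz": 0.1},{"dx": 0.35,"dy": -1,"dz": 0,"rx": 0,"ry": 0,"rz": 0.05},{"dx": 0.35,"dy": -1,"dz": 0,"rx": 0,"ry": 0,"rz": 0}], claw=100)

```text
t: 35.45
tcp_pos: [0.6478, -0.0686, 0.1485]
tool_rot: [0.729, 0.685, -0.0, -0.0]
force: [1.1, 0.1, 0.2]
finger_gap: 1.001
gripper_force: 0.0
```

Emit:
move_arm(targets=[{"dx": 0.29,"dy": -1,"dz": 0,"rx": 0,"ry": 0,"rz": 0},{"dx": 0,"dy": -1,"dz": 0,"rx": 0,"ry": 0,"rz": 0},{"dx": 0,"dy": -1,"dz": 0,"rx": 0,"ry": 0,"rz": 0},{"dx": 0,"dy": -1,"dz": 0,"rx": 0,"ry": 0,"rz": 0},{"dx": 0,"dy": -1,"dz": 0,"rx": 0,"ry": 0,"rz": 0},{"dx": 0,"dy": -0.5,"dz": 0,"rx": 0,"ry": 0,"rz": 0},{"dx": 0,"dy": 0,"dz": 0,"rx": 0,"ry": 0,"rz": 0},{"dx": 0,"dy": 0,"dz": 0,"rx": 0,"ry": 0,"rz": 0},{"dx": 0,"dy": 0,"dz": 0,"rx": 0,"ry": 0,"rz": 0},{"dx": 0,"dy": 0,"dz": 0,"rx": 0,"ry": 0,"rz": 0}])

```text
t: 36.7
tcp_pos: [0.6555, -0.2036, 0.1489]
tool_rot: [0.728, 0.686, 0.0, -0.0]
force: [-0.9, -0.2, -0.2]
finger_gap: 0.999
gripper_force: 0.0
```

Run:
```python
from h import *
import pickle
m,_=snap("wrist","w5");pickle.dump(m,open("w5.pkl","wb")); m,im=snap("scene"); cv2.imwrite("pics/s5.png",im)
s=sensors.sense();print(s["tcp_pos"],s["tool_rot"])
```

```text
[ 0.65548824 -0.2038959   0.14887561] [ 7.28125856e-01  6.85443461e-01  1.84754817e-05 -1.70758708e-05]
```

View pics/w5.png

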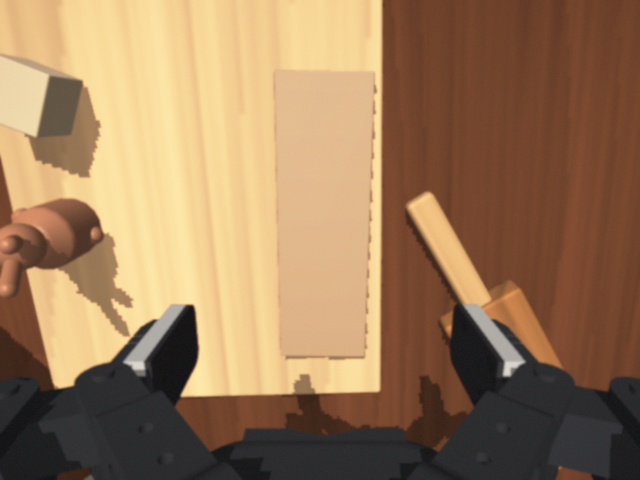

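View pics/s5.png

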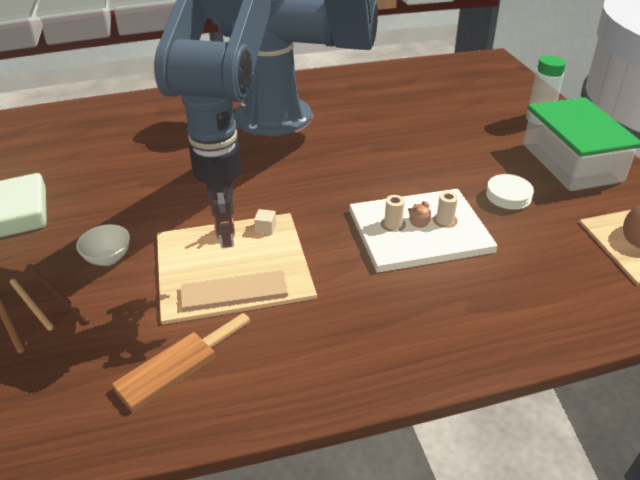

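The view shows bat corners at (275,70), (375,72), (364,357) and (281,356). The tier so far looks right in the scene view. I'm checking the rolling pin's clearance from the right finger.

Run:
```python
from h import *
import pickle
np.set_printoptions(precision=4,suppress=True)
m=pickle.load(open("w5.pkl","rb"))
b=ray(m,[(275,70),(375,72),(364,357),(281,356)],.024);print(b,b.mean(0))
d=(b[0]+b[1]-b[2]-b[3])/2;print(d,np.degrees(np.arctan2(d[1],d[0])))
print("pin w",ray(m,[(408,203),(440,325),(515,283),(490,305),(480,300)],.02))
m=cams.camera_model("scene");print("pin s",ray(m,[(248,320),(240,316),(205,335),(217,348)],.02))
print("bat s",ray(m,[(179,293),(284,273),(288,296),(182,306)],.024))
```

```text
[[ 0.6328 -0.1068  0.024 ]
 [ 0.6914 -0.1114  0.024 ]
 [ 0.6784 -0.3001  0.024 ]
 [ 0.6199 -0.2958  0.024 ]] [ 0.6556 -0.2035  0.024 ]
[0.0129 0.1888 0.    ] 86.0920218824388
pin w [[ 0.7109 -0.1919  0.02  ]
 [ 0.7329 -0.2804  0.02  ]
 [ 0.7838 -0.2518  0.02  ]
 [ 0.7674 -0.2672  0.02  ]
 [ 0.7603 -0.263   0.02  ]]
pin s [[ 0.7357 -0.1901  0.02  ]
 [ 0.723  -0.2019  0.02  ]
 [ 0.7505 -0.266   0.02  ]
 [ 0.7837 -0.2501  0.02  ]]
bat s [[ 0.6429 -0.2997  0.024 ]
 [ 0.6413 -0.1059  0.024 ]
 [ 0.7014 -0.1118  0.024 ]
 [ 0.6768 -0.2973  0.024 ]]
```

Emit:
move_arm(targets=[{"dx": 0,"dy": 0,"dz": -0.4,"rx": 0,"ry": 0,"rz": 0},{"dx": 0,"dy": 0,"dz": -0.8,"rx": 0,"ry": 0,"rz": 0},{"dx": 0,"dy": 0,"dz": -0.8,"rx": 0,"ry": 0,"rz": 0},{"dx": 0,"dy": 0,"dz": -0.8,"rx": 0,"ry": 0,"rz": 0},{"dx": 0,"dy": 0,"dz": -0.8,"rx": 0,"ry": 0,"rz": 0},{"dx": 0,"dy": 0,"dz": -0.8,"rx": 0,"ry": 0,"rz": 0},{"dx": 0,"dy": 0,"dz": -0.6,"rx": 0,"ry": 0,"rz": 0},{"dx": 0,"dy": 0,"dz": -0.3,"rx": 0,"ry": 0,"rz": 0},{"dx": 0,"dy": 0,"dz": -0.2,"rx": 0,"ry": 0,"rz": 0},{"dx": 0,"dy": 0,"dz": -0.1,"rx": 0,"ry": 0,"rz": 0}], claw=81)

```text
t: 38.05
tcp_pos: [0.6557, -0.2046, 0.0091]
tool_rot: [0.728, 0.685, 0.0, 0.0]
force: [-0.6, -0.5, 0.9]
finger_gap: 0.809
gripper_force: 0.0
```

Emit:
move_arm(targets=[{"dx": 0,"dy": 0,"dz": 0,"rx": 0,"ry": 0,"rz": 0},{"dx": 0,"dy": 0,"dz": 0,"rx": 0,"ry": 0,"rz": 0},{"dx": 0,"dy": 0,"dz": 0,"rx": 0,"ry": 0,"rz": 0},{"dx": 0,"dy": 0,"dz": 0,"rx": 0,"ry": 0,"rz": 0},{"dx": 0,"dy": 0,"dz": 0,"rx": 0,"ry": 0,"rz": 0},{"dx": 0,"dy": 0,"dz": 0,"rx": 0,"ry": 0,"rz": 0},{"dx": 0,"dy": 0,"dz": 0,"rx": 0,"ry": 0,"rz": 0},{"dx": 0,"dy": 0,"dz": 0,"rx": 0,"ry": 0,"rz": 0},{"dx": 0,"dy": 0,"dz": 0,"rx": 0,"ry": 0,"rz": 0},{"dx": 0,"dy": 0,"dz": 0,"rx": 0,"ry": 0,"rz": 0}], claw=0, newtons=90)

```text
t: 39.3
tcp_pos: [0.6559, -0.2047, 0.0098]
tool_rot: [0.728, 0.685, 0.0, 0.001]
force: [-0.5, -0.6, 5.6]
finger_gap: 0.672
gripper_force: 97.0
```

Emit:
move_arm(targets=[{"dx": 0,"dy": 0,"dz": 0.1,"rx": 0,"ry": 0,"rz": 0},{"dx": 0,"dy": 0,"dz": 0.3,"rx": 0,"ry": 0,"rz": 0},{"dx": 0,"dy": 0,"dz": 0.5,"rx": 0,"ry": 0,"rz": 0},{"dx": 0,"dy": 0,"dz": 0.8,"rx": 0,"ry": 0,"rz": 0},{"dx": 0,"dy": 0,"dz": 0.9,"rx": 0,"ry": 0,"rz": 0},{"dx": 0,"dy": 0,"dz": 0.9,"rx": 0,"ry": 0,"rz": 0},{"dx": 0,"dy": 0,"dz": 0.9,"rx": 0,"ry": 0,"rz": 0},{"dx": 0,"dy": 0.1,"dz": 0.8,"rx": 0,"ry": 0,"rz": 0},{"dx": -0.1,"dy": 0.3,"dz": 0.4,"rx": 0,"ry": 0,"rz": 0},{"dx": -0.1,"dy": 0.5,"dz": 0.1,"rx": 0,"ry": 0,"rz": 0}])

```text
t: 40.55
tcp_pos: [0.6503, -0.1815, 0.1522]
tool_rot: [0.729, 0.685, 0.0, 0.0]
force: [-0.9, -0.1, -1.7]
finger_gap: 0.674
gripper_force: 96.3
```

Emit:
move_arm(targets=[{"dx": -0.25,"dy": 0.8,"dz": 0,"rx": 0,"ry": 0,"rz": -0.02},{"dx": -0.25,"dy": 0.8,"dz": 0,"rx": 0,"ry": 0,"rz": -0.02},{"dx": -0.25,"dy": 0.9,"dz": 0,"rx": 0,"ry": 0,"rz": -0.02},{"dx": -0.25,"dy": 0.9,"dz": 0,"rx": 0,"ry": 0,"rz": -0.02},{"dx": -0.25,"dy": 0.9,"dz": 0,"rx": 0,"ry": 0,"rz": -0.02},{"dx": -0.25,"dy": 0.9,"dz": 0,"rx": 0,"ry": 0,"rz": -0.02},{"dx": -0.25,"dy": 0.9,"dz": 0,"rx": 0,"ry": 0,"rz": -0.02},{"dx": -0.25,"dy": 0.9,"dz": 0,"rx": 0,"ry": 0,"rz": -0.02},{"dx": -0.25,"dy": 0.9,"dz": 0,"rx": 0,"ry": 0,"rz": 0},{"dx": -0.25,"dy": 0.9,"dz": 0,"rx": 0,"ry": 0,"rz": 0}])

```text
t: 41.8
tcp_pos: [0.587, 0.0398, 0.151]
tool_rot: [0.756, 0.654, -0.0, -0.0]
force: [0.3, -0.0, -1.0]
finger_gap: 0.675
gripper_force: 96.2
```

Emit:
move_arm(targets=[{"dx": -0.25,"dy": 0.9,"dz": 0,"rx": 0,"ry": 0,"rz": 0},{"dx": -0.25,"dy": 0.9,"dz": 0,"rx": 0,"ry": 0,"rz": 0},{"dx": -0.25,"dy": 0.9,"dz": 0,"rx": 0,"ry": 0,"rz": 0},{"dx": -0.25,"dy": 0.9,"dz": 0,"rx": 0,"ry": 0,"rz": 0},{"dx": -0.11,"dy": 0.9,"dz": 0,"rx": 0,"ry": 0,"rz": 0},{"dx": 0,"dy": 0.9,"dz": 0,"rx": 0,"ry": 0,"rz": 0},{"dx": 0,"dy": 0.6,"dz": 0,"rx": 0,"ry": 0,"rz": 0},{"dx": 0,"dy": 0.26,"dz": 0,"rx": 0,"ry": 0,"rz": 0},{"dx": 0,"dy": 0,"dz": 0,"rx": 0,"ry": 0,"rz": 0},{"dx": 0,"dy": 0,"dz": 0,"rx": 0,"ry": 0,"rz": 0}])

```text
t: 43.05
tcp_pos: [0.5602, 0.1939, 0.1512]
tool_rot: [0.757, 0.654, -0.0, 0.0]
force: [0.2, 0.0, -3.2]
finger_gap: 0.669
gripper_force: 96.2
```

Run:
```python
from h import *
import pickle
m,_=snap("wrist","w6");pickle.dump(m,open("w6.pkl","wb"))
s=sensors.sense();print(s["tcp_pos"],s["tool_rot"])
```

```text
[0.5601856  0.19383976 0.15125594] [ 7.56737309e-01  6.53719065e-01 -1.69723854e-04  1.45469272e-05]
```

View pics/w6.png

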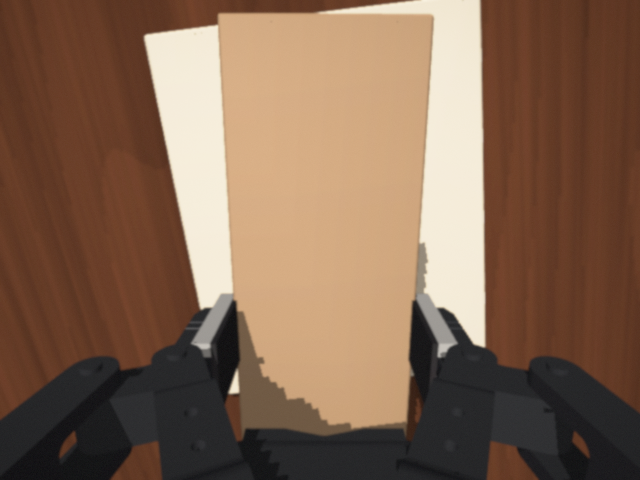

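The view shows the bat gripped across its middle, level and aligned, with far corners at (219,14) and (432,15). I'm lowering it.

Emit:
move_arm(targets=[{"dx": 0.015,"dy": 0.015,"dz": -0.3,"rx": 0,"ry": 0,"rz": 0},{"dx": 0,"dy": 0,"dz": -0.5,"rx": 0,"ry": 0,"rz": 0},{"dx": 0,"dy": 0,"dz": -0.5,"rx": 0,"ry": 0,"rz": 0},{"dx": 0,"dy": 0,"dz": -0.5,"rx": 0,"ry": 0,"rz": 0},{"dx": 0,"dy": 0,"dz": -0.4,"rx": 0,"ry": 0,"rz": 0},{"dx": 0,"dy": 0,"dz": -0.3,"rx": 0,"ry": 0,"rz": 0},{"dx": 0,"dy": 0,"dz": -0.2,"rx": 0,"ry": 0,"rz": 0},{"dx": 0,"dy": 0,"dz": -0.1,"rx": 0,"ry": 0,"rz": 0},{"dx": 0,"dy": 0,"dz": 0,"rx": 0,"ry": 0,"rz": 0},{"dx": 0,"dy": 0,"dz": 0,"rx": 0,"ry": 0,"rz": 0}])

```text
t: 44.35
tcp_pos: [0.5608, 0.195, 0.0817]
tool_rot: [0.756, 0.654, 0.0, 0.0]
force: [0.5, -0.6, -3.0]
finger_gap: 0.673
gripper_force: 96.3
```

Emit:
move_arm(targets=[{"dx": 0,"dy": 0,"dz": -0.05,"rx": 0,"ry": 0,"rz": 0},{"dx": 0,"dy": 0,"dz": -0.03,"rx": 0,"ry": 0,"rz": 0},{"dx": 0,"dy": 0,"dz": 0,"rx": 0,"ry": 0,"rz": 0},{"dx": 0,"dy": 0,"dz": 0,"rx": 0,"ry": 0,"rz": 0},{"dx": 0,"dy": 0,"dz": 0,"rx": 0,"ry": 0,"rz": 0},{"dx": 0,"dy": 0,"dz": 0,"rx": 0,"ry": 0,"rz": 0},{"dx": 0,"dy": 0,"dz": 0,"rx": 0,"ry": 0,"rz": 0},{"dx": 0,"dy": 0,"dz": 0,"rx": 0,"ry": 0,"rz": 0},{"dx": 0,"dy": 0,"dz": 0,"rx": 0,"ry": 0,"rz": 0},{"dx": 0,"dy": 0,"dz": 0,"rx": 0,"ry": 0,"rz": 0}])

```text
t: 45.6
tcp_pos: [0.5605, 0.1949, 0.0793]
tool_rot: [0.756, 0.654, 0.0, 0.0]
force: [-0.8, 0.1, -1.8]
finger_gap: 0.672
gripper_force: 96.3
```

Emit:
move_arm(targets=[{"dx": 0,"dy": 0,"dz": -0.03,"rx": 0,"ry": 0,"rz": 0},{"dx": 0,"dy": 0,"dz": -0.02,"rx": 0,"ry": 0,"rz": 0},{"dx": 0,"dy": 0,"dz": 0,"rx": 0,"ry": 0,"rz": 0},{"dx": 0,"dy": 0,"dz": 0,"rx": 0,"ry": 0,"rz": 0},{"dx": 0,"dy": 0,"dz": 0,"rx": 0,"ry": 0,"rz": 0},{"dx": 0,"dy": 0,"dz": 0,"rx": 0,"ry": 0,"rz": 0},{"dx": 0,"dy": 0,"dz": 0,"rx": 0,"ry": 0,"rz": 0},{"dx": 0,"dy": 0,"dz": 0,"rx": 0,"ry": 0,"rz": 0},{"dx": 0,"dy": 0,"dz": 0,"rx": 0,"ry": 0,"rz": 0},{"dx": 0,"dy": 0,"dz": 0,"rx": 0,"ry": 0,"rz": 0}])

```text
t: 46.85
tcp_pos: [0.5605, 0.1949, 0.0781]
tool_rot: [0.756, 0.654, 0.0, 0.0]
force: [0.1, 0.6, -3.0]
finger_gap: 0.672
gripper_force: 96.2
```

Emit:
move_arm(targets=[{"dx": 0,"dy": 0,"dz": -0.03,"rx": 0,"ry": 0,"rz": 0},{"dx": 0,"dy": 0,"dz": -0.03,"rx": 0,"ry": 0,"rz": 0},{"dx": 0,"dy": 0,"dz": 0,"rx": 0,"ry": 0,"rz": 0},{"dx": 0,"dy": 0,"dz": 0,"rx": 0,"ry": 0,"rz": 0},{"dx": 0,"dy": 0,"dz": 0,"rx": 0,"ry": 0,"rz": 0},{"dx": 0,"dy": 0,"dz": 0,"rx": 0,"ry": 0,"rz": 0},{"dx": 0,"dy": 0,"dz": 0,"rx": 0,"ry": 0,"rz": 0},{"dx": 0,"dy": 0,"dz": 0,"rx": 0,"ry": 0,"rz": 0},{"dx": 0,"dy": 0,"dz": 0,"rx": 0,"ry": 0,"rz": 0},{"dx": 0,"dy": 0,"dz": 0,"rx": 0,"ry": 0,"rz": 0}])

```text
t: 48.1
tcp_pos: [0.5606, 0.195, 0.0778]
tool_rot: [0.756, 0.654, 0.0, 0.0]
force: [-2.6, -0.1, 5.5]
finger_gap: 0.672
gripper_force: 97.3
```

Emit:
move_arm(targets=[{"dx": 0,"dy": 0,"dz": 0,"rx": 0,"ry": 0,"rz": 0},{"dx": 0,"dy": 0,"dz": 0,"rx": 0,"ry": 0,"rz": 0},{"dx": 0,"dy": 0,"dz": 0,"rx": 0,"ry": 0,"rz": 0},{"dx": 0,"dy": 0,"dz": 0,"rx": 0,"ry": 0,"rz": 0},{"dx": 0,"dy": 0,"dz": 0.3,"rx": 0,"ry": 0,"rz": 0},{"dx": 0,"dy": 0,"dz": 0.6,"rx": 0,"ry": 0,"rz": 0},{"dx": 0,"dy": 0,"dz": 0.9,"rx": 0,"ry": 0,"rz": 0},{"dx": 0,"dy": 0,"dz": 0.9,"rx": 0,"ry": 0,"rz": 0},{"dx": 0,"dy": 0,"dz": 0.9,"rx": 0,"ry": 0,"rz": 0},{"dx": 0,"dy": -0.4,"dz": 0.4,"rx": 0,"ry": 0,"rz": 0}], claw=85)

```text
t: 49.35
tcp_pos: [0.5615, 0.1852, 0.179]
tool_rot: [0.756, 0.655, 0.002, 0.001]
force: [0.1, -0.7, -0.6]
finger_gap: 0.846
gripper_force: 0.0
```

Emit:
move_arm(targets=[{"dx": -0.25,"dy": -0.9,"dz": 0,"rx": 0,"ry": 0,"rz": -0.272},{"dx": -0.25,"dy": -0.9,"dz": 0,"rx": 0,"ry": 0,"rz": -0.272},{"dx": -0.25,"dy": -0.9,"dz": 0,"rx": 0,"ry": 0,"rz": -0.272},{"dx": -0.25,"dy": -0.9,"dz": 0,"rx": 0,"ry": 0,"rz": -0.272},{"dx": -0.25,"dy": -0.9,"dz": 0,"rx": 0,"ry": 0,"rz": -0.272},{"dx": -0.25,"dy": -0.9,"dz": 0,"rx": 0,"ry": 0,"rz": -0.272},{"dx": -0.25,"dy": -0.9,"dz": 0,"rx": 0,"ry": 0,"rz": -0.272},{"dx": -0.25,"dy": -0.9,"dz": 0,"rx": 0,"ry": 0,"rz": -0.272},{"dx": -0.25,"dy": -0.9,"dz": 0,"rx": 0,"ry": 0,"rz": -0.272},{"dx": -0.25,"dy": -0.9,"dz": 0,"rx": 0,"ry": 0,"rz": -0.272}])

```text
t: 50.6
tcp_pos: [0.4974, -0.0413, 0.1767]
tool_rot: [1.0, -0.002, -0.0, 0.0]
force: [0.2, 0.1, 0.9]
finger_gap: 0.849
gripper_force: 0.0
```

Emit:
move_arm(targets=[{"dx": -0.24,"dy": -1,"dz": 0,"rx": 0,"ry": 0,"rz": 0},{"dx": -0.2,"dy": -1,"dz": 0,"rx": 0,"ry": 0,"rz": 0},{"dx": 0,"dy": -1,"dz": 0,"rx": 0,"ry": 0,"rz": 0},{"dx": 0,"dy": -1,"dz": 0,"rx": 0,"ry": 0,"rz": 0},{"dx": 0,"dy": -1,"dz": 0,"rx": 0,"ry": 0,"rz": 0},{"dx": 0,"dy": -0.8,"dz": 0,"rx": 0,"ry": 0,"rz": 0},{"dx": 0,"dy": -0.4,"dz": 0,"rx": 0,"ry": 0,"rz": 0},{"dx": 0,"dy": 0,"dz": 0,"rx": 0,"ry": 0,"rz": 0},{"dx": 0,"dy": 0,"dz": 0,"rx": 0,"ry": 0,"rz": 0},{"dx": 0,"dy": 0,"dz": 0,"rx": 0,"ry": 0,"rz": 0}])

```text
t: 51.85
tcp_pos: [0.4869, -0.1942, 0.1765]
tool_rot: [1.0, 0.001, -0.0, -0.0]
force: [-0.4, 0.2, 0.3]
finger_gap: 0.851
gripper_force: 0.0
```

Run:
```python
from h import *
m,im=snap("wrist","w7");s=sensors.sense();print(s["tcp_pos"],s["tool_rot"])
_,sc=snap("scene","s7");cv2.imwrite("pics/c7.png",np.hstack([cv2.resize(im[200:],(640,280)),]))
a=cv2.resize(sc[150:290,330:520],None,fx=2,fy=2);p=np.zeros((480,1020-0,3),np.uint8)
p=np.zeros((480+0,640+380,3),np.uint8);p[:,:640]=im;p[:280,640:]=a;cv2.imwrite("pics/c7.png",cv2.resize(p,(800,376)))
```

```text
[ 0.48695503 -0.19429431  0.17656366] [ 9.99999069e-01  1.34866720e-03 -1.33850844e-04 -1.57605865e-04]
```

View pics/c7.png

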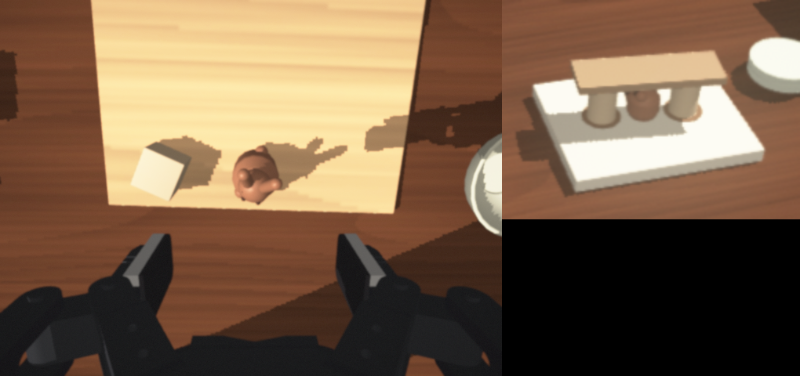

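The view shows the bat lying level across both props, with the bear beneath. The rabbit sits near full-resolution (325,220), laterally centred. I'm checking its fore-aft position.

Run:
```python
from h import *
np.set_printoptions(precision=4,suppress=True)
im=cv2.imread("pics/w7.png");m=cams.camera_model("wrist");hsv=cv2.cvtColor(im,cv2.COLOR_BGR2HSV)
k=((hsv[...,0]<13)*(hsv[...,1]>105)*255).astype(np.uint8);z=np.zeros_like(k);z[175:262,285:365]=k[175:262,285:365]
c=max(cv2.findContours(z,0,1)[0],key=cv2.contourArea);print(cv2.contourArea(c),c[:,0].min(0),c[:,0].max(0))
for v in range(185,262,6):
    q=np.where(z[v])[0]
    if len(q): print(v,q.min(),q.max(),ray(m,[(q.min(),v),(q.max(),v)],.04)[:,:2].ravel())
```

```text
3098.5 [297 187] [359 259]
191 325 340 [ 0.5089 -0.1952  0.5089 -0.2051]
197 309 342 [ 0.5048 -0.1846  0.5049 -0.2064]
203 304 347 [ 0.5008 -0.1813  0.5009 -0.2098]
209 300 350 [ 0.4967 -0.1786  0.4968 -0.2119]
215 299 352 [ 0.4926 -0.1779  0.4927 -0.2133]
221 297 354 [ 0.4885 -0.1765  0.4886 -0.2147]
227 297 355 [ 0.4843 -0.1764  0.4845 -0.2155]
233 298 359 [ 0.4801 -0.177   0.4803 -0.2183]
239 300 357 [ 0.4759 -0.1783  0.476  -0.2171]
245 300 346 [ 0.4717 -0.1783  0.4718 -0.2097]
251 303 339 [ 0.4674 -0.1803  0.4675 -0.2049]
257 320 332 [ 0.4631 -0.1919  0.4631 -0.2002]
```

Emit:
move_arm(targets=[{"dx": 0,"dy": -0.07,"dz": -0.5,"rx": 0,"ry": 0,"rz": 0},{"dx": 0,"dy": 0,"dz": -0.7,"rx": 0,"ry": 0,"rz": 0},{"dx": 0,"dy": 0,"dz": -0.7,"rx": 0,"ry": 0,"rz": 0},{"dx": 0,"dy": 0,"dz": -0.7,"rx": 0,"ry": 0,"rz": 0},{"dx": 0,"dy": 0,"dz": -0.7,"rx": 0,"ry": 0,"rz": 0},{"dx": 0,"dy": 0,"dz": -0.7,"rx": 0,"ry": 0,"rz": 0},{"dx": 0,"dy": 0,"dz": -0.7,"rx": 0,"ry": 0,"rz": 0},{"dx": 0,"dy": 0,"dz": -0.6,"rx": 0,"ry": 0,"rz": 0},{"dx": 0,"dy": 0,"dz": -0.5,"rx": 0,"ry": 0,"rz": 0},{"dx": 0,"dy": 0,"dz": -0.18,"rx": 0,"ry": 0,"rz": 0}], claw=76)

```text
t: 53.2
tcp_pos: [0.4867, -0.1966, 0.0261]
tool_rot: [1.0, 0.001, -0.001, -0.0]
force: [0.3, -0.9, -0.7]
finger_gap: 0.759
gripper_force: 0.0
```

Emit:
move_arm(targets=[{"dx": 0,"dy": 0,"dz": 0,"rx": 0,"ry": 0,"rz": 0},{"dx": 0,"dy": 0,"dz": 0,"rx": 0,"ry": 0,"rz": 0},{"dx": 0,"dy": 0,"dz": 0,"rx": 0,"ry": 0,"rz": 0},{"dx": 0,"dy": 0,"dz": 0,"rx": 0,"ry": 0,"rz": 0},{"dx": 0,"dy": 0,"dz": 0,"rx": 0,"ry": 0,"rz": 0},{"dx": 0,"dy": 0,"dz": 0,"rx": 0,"ry": 0,"rz": 0},{"dx": 0,"dy": 0,"dz": 0.3,"rx": 0,"ry": 0,"rz": 0},{"dx": 0,"dy": 0,"dz": 0.8,"rx": 0,"ry": 0,"rz": 0},{"dx": 0,"dy": 0,"dz": 0.9,"rx": 0,"ry": 0,"rz": 0},{"dx": 0,"dy": 0,"dz": 0.9,"rx": 0,"ry": 0,"rz": 0}], claw=0, newtons=30)

```text
t: 54.45
tcp_pos: [0.487, -0.197, 0.1003]
tool_rot: [1.0, 0.001, 0.0, 0.0]
force: [0.9, 0.4, -0.7]
finger_gap: 0.448
gripper_force: 30.3
```

Emit:
move_arm(targets=[{"dx": 0,"dy": 0.4,"dz": 0.9,"rx": 0,"ry": 0,"rz": 0},{"dx": 0.2,"dy": 0.7,"dz": 0.9,"rx": 0,"ry": 0,"rz": 0},{"dx": 0.25,"dy": 0.9,"dz": 0.6,"rx": 0,"ry": 0,"rz": 0},{"dx": 0.25,"dy": 0.9,"dz": 0,"rx": 0,"ry": 0,"rz": 0},{"dx": 0.25,"dy": 0.9,"dz": 0,"rx": 0,"ry": 0,"rz": 0},{"dx": 0.25,"dy": 0.9,"dz": 0,"rx": 0,"ry": 0,"rz": 0},{"dx": 0.25,"dy": 0.9,"dz": 0,"rx": 0,"ry": 0,"rz": 0},{"dx": 0.25,"dy": 0.9,"dz": 0,"rx": 0,"ry": 0,"rz": 0},{"dx": 0.25,"dy": 0.9,"dz": 0,"rx": 0,"ry": 0,"rz": 0},{"dx": 0.25,"dy": 0.9,"dz": 0,"rx": 0,"ry": 0,"rz": 0}])

```text
t: 55.7
tcp_pos: [0.5421, 0.0113, 0.1596]
tool_rot: [1.0, 0.001, 0.0, 0.0]
force: [-0.7, -1.0, -1.4]
finger_gap: 0.451
gripper_force: 30.3
```

Emit:
move_arm(targets=[{"dx": 0.25,"dy": 0.9,"dz": 0,"rx": 0,"ry": 0,"rz": 0},{"dx": 0.25,"dy": 0.9,"dz": 0,"rx": 0,"ry": 0,"rz": 0},{"dx": 0.24,"dy": 0.9,"dz": 0,"rx": 0,"ry": 0,"rz": 0},{"dx": 0,"dy": 0.9,"dz": 0,"rx": 0,"ry": 0,"rz": 0},{"dx": 0,"dy": 0.9,"dz": 0,"rx": 0,"ry": 0,"rz": 0},{"dx": 0,"dy": 0.9,"dz": 0,"rx": 0,"ry": 0,"rz": 0},{"dx": 0,"dy": 0.9,"dz": 0,"rx": 0,"ry": 0,"rz": 0},{"dx": 0,"dy": 0.7,"dz": 0,"rx": 0,"ry": 0,"rz": 0},{"dx": 0,"dy": 0.4,"dz": 0,"rx": 0,"ry": 0,"rz": 0},{"dx": 0,"dy": 0,"dz": 0,"rx": 0,"ry": 0,"rz": 0}])

```text
t: 56.95
tcp_pos: [0.5604, 0.196, 0.1595]
tool_rot: [1.0, 0.001, 0.0, 0.0]
force: [-0.3, 0.2, -0.9]
finger_gap: 0.453
gripper_force: 30.3
```

Run:
```python
from h import *
import pickle
m,im=snap("wrist","w8");pickle.dump(m,open("w8.pkl","wb"))
s=sensors.sense();print(s["tcp_pos"],s["tool_rot"])
```

```text
[0.56044725 0.195492   0.15947347] [ 9.99999420e-01  1.05102760e-03 -8.52066588e-05  2.18761043e-04]
```

View pics/w8.png

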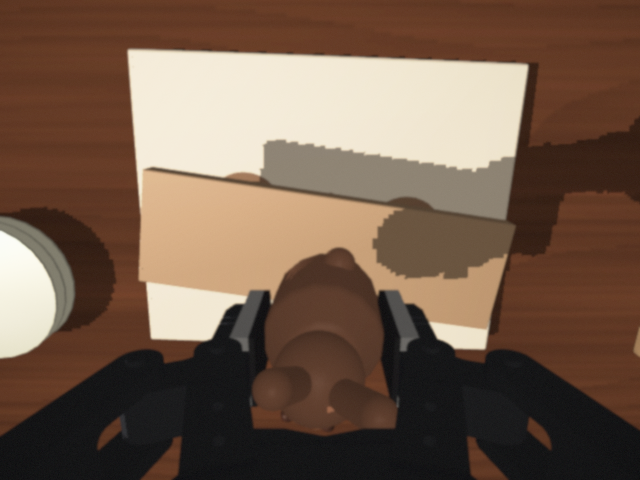

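The view shows the rabbit upright in the grip, with bat top corners at (146,169), (515,222), (488,328) and (138,281).

Run:
```python
from h import *
import pickle
m=pickle.load(open("w8.pkl","rb"));b=ray(m,[(146,169),(515,222),(488,328),(138,281)],.092);print(b.round(4),b.mean(0))
```

```text
[[0.6046 0.2832 0.092 ]
 [0.5784 0.099  0.092 ]
 [0.519  0.1063 0.092 ]
 [0.5459 0.2939 0.092 ]] [0.56196856 0.19561793 0.092     ]
```

Emit:
move_arm(targets=[{"dx": 0,"dy": 0,"dz": -0.2,"rx": 0,"ry": 0,"rz": 0},{"dx": 0,"dy": 0,"dz": -0.3,"rx": 0,"ry": 0,"rz": 0},{"dx": 0,"dy": 0,"dz": -0.4,"rx": 0,"ry": 0,"rz": 0},{"dx": 0,"dy": 0,"dz": -0.4,"rx": 0,"ry": 0,"rz": 0},{"dx": 0,"dy": 0,"dz": -0.3,"rx": 0,"ry": 0,"rz": 0},{"dx": 0,"dy": 0,"dz": -0.2,"rx": 0,"ry": 0,"rz": 0},{"dx": 0,"dy": 0,"dz": -0.1,"rx": 0,"ry": 0,"rz": 0},{"dx": 0,"dy": 0,"dz": 0,"rx": 0,"ry": 0,"rz": 0},{"dx": 0,"dy": 0,"dz": 0,"rx": 0,"ry": 0,"rz": 0},{"dx": 0,"dy": 0,"dz": 0,"rx": 0,"ry": 0,"rz": 0}])

```text
t: 58.25
tcp_pos: [0.5607, 0.1957, 0.1124]
tool_rot: [1.0, 0.001, 0.0, -0.0]
force: [-0.8, 0.3, -0.7]
finger_gap: 0.452
gripper_force: 30.3
```

Bat and rabbit are centred together. Lowering in small steps to contact.

Emit:
move_arm(targets=[{"dx": 0.02,"dy": 0,"dz": -0.08,"rx": 0,"ry": 0,"rz": 0},{"dx": 0,"dy": 0,"dz": -0.06,"rx": 0,"ry": 0,"rz": 0},{"dx": 0,"dy": 0,"dz": -0.03,"rx": 0,"ry": 0,"rz": 0},{"dx": 0,"dy": 0,"dz": -0.03,"rx": 0,"ry": 0,"rz": 0},{"dx": 0,"dy": 0,"dz": 0,"rx": 0,"ry": 0,"rz": 0},{"dx": 0,"dy": 0,"dz": 0,"rx": 0,"ry": 0,"rz": 0},{"dx": 0,"dy": 0,"dz": 0,"rx": 0,"ry": 0,"rz": 0},{"dx": 0,"dy": 0,"dz": 0,"rx": 0,"ry": 0,"rz": 0},{"dx": 0,"dy": 0,"dz": 0,"rx": 0,"ry": 0,"rz": 0},{"dx": 0,"dy": 0,"dz": 0,"rx": 0,"ry": 0,"rz": 0}])

```text
t: 59.5
tcp_pos: [0.561, 0.1956, 0.1078]
tool_rot: [1.0, 0.001, 0.0, 0.0]
force: [-1.1, -1.6, 5.7]
finger_gap: 0.447
gripper_force: 30.8
```

Emit:
move_arm(targets=[{"dx": 0,"dy": 0,"dz": -0.02,"rx": 0,"ry": 0,"rz": 0},{"dx": 0,"dy": 0,"dz": -0.02,"rx": 0,"ry": 0,"rz": 0},{"dx": 0,"dy": 0,"dz": 0,"rx": 0,"ry": 0,"rz": 0},{"dx": 0,"dy": 0,"dz": 0,"rx": 0,"ry": 0,"rz": 0},{"dx": 0,"dy": 0,"dz": 0,"rx": 0,"ry": 0,"rz": 0},{"dx": 0,"dy": 0,"dz": 0,"rx": 0,"ry": 0,"rz": 0},{"dx": 0,"dy": 0,"dz": 0,"rx": 0,"ry": 0,"rz": 0},{"dx": 0,"dy": 0,"dz": 0,"rx": 0,"ry": 0,"rz": 0},{"dx": 0,"dy": 0,"dz": 0,"rx": 0,"ry": 0,"rz": 0},{"dx": 0,"dy": 0,"dz": 0,"rx": 0,"ry": 0,"rz": 0}])

```text
t: 60.75
tcp_pos: [0.5611, 0.1956, 0.1077]
tool_rot: [1.0, 0.001, 0.0, 0.0]
force: [-3.1, -0.9, 10.5]
finger_gap: 0.449
gripper_force: 31.1
```

Emit:
move_arm(targets=[{"dx": 0,"dy": 0,"dz": 0.03,"rx": 0,"ry": 0,"rz": 0},{"dx": 0,"dy": 0,"dz": 0,"rx": 0,"ry": 0,"rz": 0},{"dx": 0,"dy": 0,"dz": 0,"rx": 0,"ry": 0,"rz": 0},{"dx": 0,"dy": 0,"dz": 0,"rx": 0,"ry": 0,"rz": 0},{"dx": 0,"dy": 0,"dz": 0,"rx": 0,"ry": 0,"rz": 0},{"dx": 0,"dy": 0,"dz": 0.3,"rx": 0,"ry": 0,"rz": 0},{"dx": 0,"dy": 0,"dz": 0.7,"rx": 0,"ry": 0,"rz": 0},{"dx": 0,"dy": 0,"dz": 1,"rx": 0,"ry": 0,"rz": 0},{"dx": 0,"dy": 0,"dz": 1,"rx": 0,"ry": 0,"rz": 0},{"dx": 0,"dy": 0,"dz": 1,"rx": 0,"ry": 0,"rz": 0}], claw=85)

```text
t: 62.0
tcp_pos: [0.5613, 0.1957, 0.2092]
tool_rot: [1.0, 0.001, 0.001, -0.0]
force: [0.0, -0.4, -0.7]
finger_gap: 0.85
gripper_force: 0.0
```

Emit:
move_arm(targets=[{"dx": 0,"dy": 0,"dz": 0.6,"rx": 0,"ry": 0,"rz": 0},{"dx": -0.5,"dy": -0.5,"dz": 0.3,"rx": 0,"ry": 0,"rz": 0},{"dx": -0.5,"dy": -0.9,"dz": 0,"rx": 0,"ry": 0,"rz": 0},{"dx": -0.5,"dy": -0.9,"dz": 0,"rx": 0,"ry": 0,"rz": 0},{"dx": -0.5,"dy": -0.9,"dz": 0,"rx": 0,"ry": 0,"rz": 0},{"dx": 0,"dy": -0.9,"dz": 0,"rx": 0,"ry": 0,"rz": 0},{"dx": 0,"dy": -0.9,"dz": 0,"rx": 0,"ry": 0,"rz": 0},{"dx": 0,"dy": -0.5,"dz": 0,"rx": 0,"ry": 0,"rz": 0},{"dx": 0,"dy": 0,"dz": 0,"rx": 0,"ry": 0,"rz": 0},{"dx": 0,"dy": 0,"dz": 0,"rx": 0,"ry": 0,"rz": 0}])

```text
t: 63.25
tcp_pos: [0.5107, 0.0586, 0.2292]
tool_rot: [1.0, 0.001, -0.0, -0.0]
force: [0.2, 0.2, 0.3]
finger_gap: 0.847
gripper_force: 0.0
```

Run:
```python
from h import *
snap("scene","s9")
```

```text
(no output)
```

View pics/s9.png

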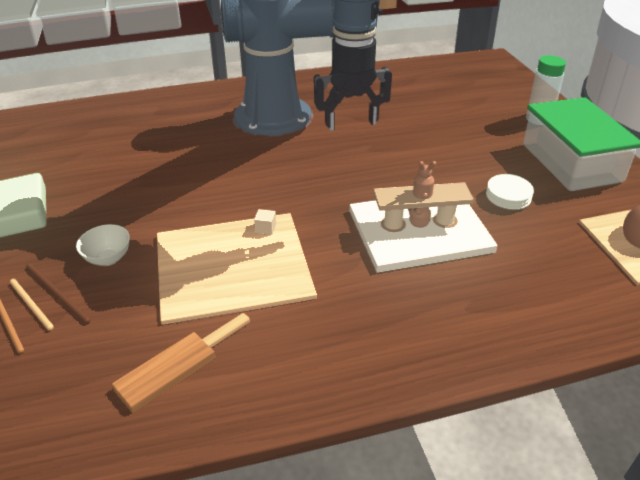

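The picture shows the finished tier: the bat level on both props at (423,196), the rabbit upright at its middle (424,182), and the bear below. The square prop and bowl haven't moved.

```bash
python3 -c "
from station import order;print(order.sign_off())"
```

```text
the job is handed in; nothing more can be done
None
```

The tier is packed and handed in at about 63 s: both tall props are on their marks, the bear stands between them, the bat lies centred across the props and the rabbit stands upright at its middle; the square prop and bowl were not moved.

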